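Take down the stack of salvaged radio parts

TASK

Working down from the top of the stack, stand the brass former in the middle of the round stand, lay the ceramic socket in the square tray and the earpiece in the round dish, and last lay the chassis plate on the sloping rest, lengthwise up the slope, centred, its short end against the stop. Keep each part the same way up and set it down without letting it fall. Leave the screwdriver where it lies.

Things in the scene. Friction and masses are not known exactly. Their poses are not given: they have to be found in the camera images.
- former_mid (a point): Brass coil former, an upright cylinder, top of the stack: barrel 28 mm across, 50 mm tall over all, with a foot flange 36 mm across and 4 mm thick at the bottom. The point is on its axis, 25 mm above its underside; z is its axis, up. About 80 g.
- socket_mid (a point): Cream ceramic valve socket, a plain disc 42 mm across and 22 mm tall, second from the top, under the former. The point is on its axis, 11 mm above its underside; z up. About 60 g.
- earpiece_mid (a point): Green enamelled headphone earpiece with a black lower cap, a disc 28 mm tall, 62 mm across in the lowest 10 mm (black) and 59 mm across above (green), third from the top, under the socket. The point is on its axis, 14 mm above its underside; z up. About 90 g.
- plate_mid (a point): Aluminium chassis plate with turned-down edges, 112 mm (its x) by 64 mm (its y) and 16 mm tall, lying on the bench at the bottom of the stack; the other parts stand near its middle. The point is its centre, 8 mm above its underside; z up. The two ends are alike. About 160 g.
- stand_top (a point): Round pale wooden stand for the former: solid flat-topped disc 70 mm across, 14 mm tall, fixed to the bench. The point is the centre of its top face; z up.
- tray_top (a point): Square pale wooden tray for the socket, 82 mm outside and 68 mm inside, fixed to the bench. The point is the centre of its inner floor, 5 mm above the bench; the walls rise to 10 mm above the bench. x and y lie along its sides.
- dish_top (a point): Round pale wooden dish for the earpiece, 102 mm outside and 88 mm inside, fixed to the bench. The point is the centre of its inner floor, 4 mm above the bench; the rim rises to 10 mm above the bench.
- rest_foot (a point): Sloping pale wooden rest, fixed: a flat face 84 mm wide, 128 mm long, rising at 0.26 rad, no side walls, with a stop 14 mm high across its low end (the end towards the robot). The point is on the face, mid-width, at the foot of the stop, 16 mm above the bench: x up the slope, y across, z square out of the face. The plate against the stop has its centre at x 56, y 0, z 8 mm of this frame.
- driver: Screwdriver, 170 mm long, lying loose on the bench; a bystander. Origin near its middle on the bench, x along it.
Mind the look-alikes: they are no part of the job. Of the things that look like the part that bears rest_foot, take the one that is farthest to the robot's right at the start.

How it is judged:
On the way, in this order (a step that is already met when the one before it is completed fails the run):
1. The brass coil former stands in the middle of the round stand, released (horizontal distance between former_mid and stand_top below 0.015 m and z of former_mid in the frame of stand_top between 0.021 and 0.029 m and angle between former_mid's own z axis and vertical below 0.12 rad and contact force between the fingers and former below 0.1 N), for 0.2 s.
2. The ceramic socket lies in the square tray, released (horizontal distance between socket_mid and tray_top below 0.019 m and z of socket_mid in the frame of tray_top between 0.007 and 0.015 m and angle between socket_mid's own z axis and vertical below 0.12 rad and contact force between the fingers and socket below 0.1 N), for 0.2 s.
3. The earpiece lies in the round dish, released (horizontal distance between earpiece_mid and dish_top below 0.016 m and z of earpiece_mid in the frame of dish_top between 0.01 and 0.018 m and angle between earpiece_mid's own z axis and vertical below 0.12 rad and contact force between the fingers and earpiece below 0.1 N), for 0.2 s.
4. The chassis plate lies on the sloping rest against its stop, released (x of plate_mid in the frame of rest_foot between 0.05 and 0.066 m and y of plate_mid in the frame of rest_foot between -0.012 and 0.012 m and z of plate_mid in the frame of rest_foot between 0.003 and 0.013 m and angle between the z axis of plate_mid and the z axis of rest_foot, either way round below 0.1 rad and angle between the x axis of plate_mid and the x axis of rest_foot, either way round below 0.2 rad and angle between plate_mid's own z axis and vertical below 0.6 rad and contact force between the fingers and plate below 0.1 N), for 0.2 s.
At the end, for the whole second after the job is handed in: All released, at rest, right way up: former on the stand within 15 mm of its centre; socket flat in the tray (19 mm); earpiece flat in the dish (16 mm); plate flat on the slope (0.1 rad), lengthwise (0.2 rad), within 12 mm of its centre line and 10 mm of the stop (all of step 1 and all of step 2 and all of step 3 and all of step 4 and linear speed of each of former, socket, earpiece, plate below 0.02 m/s); the robot touches nothing.
It fails at once if A part of the stack is let fall (it drops unheld by more than about 25 mm) ((linear speed of former above 0.7 m/s and contact force between the fingers and former below 0.1 N) or (linear speed of socket above 0.7 m/s and contact force between the fingers and socket below 0.1 N) or (linear speed of earpiece above 0.7 m/s and contact force between the fingers and earpiece below 0.1 N) or (linear speed of plate above 0.7 m/s and contact force between the fingers and plate below 0.1 N)).
It fails at once if The screwdriver is shifted by more than 30 mm (distance of driver from where it was at the start of the episode above 0.03 m).
It also fails if it takes over 122 s, if anything falls off the work surface, if the arm or the gripper's body presses on something with over 40 N, if the wrist force passes 120 N, or if a joint passes its speed limit or range.

ROBOT

A 6-joint arm with a two-finger parallel gripper is mounted at the origin on the work surface. World frame = base frame: x ahead of the robot, y to its left, z up, the work surface at z = 0. Lengths are in m, angles in rad, forces in N, time in s.
With the tool pointing down it reaches from about 0.325 to 0.85 m from the base axis. Payload 4.4 kg.
Tool frame: the origin (TCP) lies between the finger pads; the fingertips stand bot.tip_reach ahead of it and the grasp point (between the pads) lies 8 mm behind it (bot.tip_reach is the distance from the TCP to the fingertips, in m); z points along the fingers, y is the direction in which the jaws open and shut (so a half turn about z gives the same grasp; the last joint's range is limited). The gripper opens to 94 mm and grips with 3 to 60 N. Pads are 16 mm wide; open, the fingers measure 119 mm over their backs; the gripper's body (75 mm by 177 mm) begins 78 mm behind the grasp point.
Start: joints at [-1.284, 0.207, 1.542, -0, 1.393, -0.15], TCP at [0.243, -0.521, 0.185] pointing down, gripper open.
Joint ranges: [-2.73, 2.73], [-0.86, 2.22], [0.23, 2.46], [-1.11, 4.25], [0.08, 2.63], [-2.82, 2.82]. Speed limits (rad/s): [2.79, 2.79, 3.14, 3.14, 3.14, 3.14].

INTERFACE

Orientations are given as a unit quaternion [w, x, y, z].
In Python, from cell import bot, viewer, nets gives the robot as it stands. The module is installed in compiled form; this text tells all that it offers.
- The arm moves only by the shell command python3 -m jog 'ROWS'. ROWS is JSON, a list of rows, each an object with "dp": the shift along the tool's x, y, z in m, a list of three; "dr": the turn, a rotation vector about the tool's x, y, z in rad, a list of three; "jaw": the opening, from 0 (shut) to 1 (fully open). In form: [{"dp": [x, y, z], "dr": [wx, wy, wz], "jaw": jaw}, ...]. A call has 1 to 10 rows; each row is the pose to reach, as a shift and turn from the pose commanded when the call began, along the tool's axes at that moment; what a row does not reach only later rows make up. A row lasts 1/10 s, in which the tool goes at most 50 mm and 8.59 degrees, less where a joint would pass 70% of its speed; a pose out of reach is approached as far as the arm can. A call with a gripper value outside its range is refused whole. The fingers move at their own pace and stop on an object; the grip force is fixed at half the most. Time passes only in rows, so rows that repeat a pose let the fingers close. It gives the time, the measured TCP pose, the force and the opening at its end, in the units of the state.
- bot.observe(): the state, without advancing time (a new reading comes with each control period).
- viewer.get_image(name): name is "scene" or "top" or "wrist"; returns (picture, depth): 384x512x3 uint8, red, green, blue; 384x512 float32, m along the optical axis (not along the pixel's ray), 0 where there is no reading.
- viewer.calibration(name): a dict with "intrinsics" (3x3 intrinsics, pixels), "camera_from_world" (4x4, takes a point from world to camera coordinates). Camera axes: x right, y down, z forward; pixel columns grow to the right and rows downward; lengths in m; the calibration is good to about 2 mm. A picture is of the moment at which its call begins: read the wrist's pose just before it. calibration takes no time and is no camera call; for the wrist camera it gives the pose at the moment of the call.
- bot.finish_job(): hands the job in, once; it reports no verdict.
Trained networks look in the newest picture that a camera, given by its name, has taken for a name from the list of things; names that differ only in an ending like _2 or _b are one class to them, and where a whole thing is asked for, a point or a joint stands for the part that bears it (a point fixed in the world has none). Each returns a list of dicts, best first, with "conf" (0 to 1); they miss things now and then, are a little off and sometimes report something else, mostly with a low value. They report only what shows in the picture. A call takes as long as a camera call. They do not tell look-alikes from the thing itself.
- nets.find_in(camera, thing): "xyz" ([x, y, z] in m, in world coordinates, good to about 4 mm: the middle of the surface that is visible of it).
- nets.trace(camera, thing): "region" (384x512 bool, what is visible of it).
The state is a dict: "clock": time; "joints": joint angles; "joint_vel": joint speeds; "tau": joint torques, N m; "ee_pos": TCP position; "eef_rot": TCP orientation; "ft_force": force on the tool from outside, world axes, zero at the start; "wrist_torque": the same for the moment, N m; "width": finger opening in m.
Only numpy, scipy, OpenCV 4.12 (cv2) and the standard library are available. Lean on these libraries where they do the work, as an engineer would, in place of code of your own. Each camera call takes 0.05 s, during which the arm holds its last target.

## Working session

There is one attempt and no reset: what is moved stays moved. The work goes in short steps, Python scripts to look and compute and a shell command to move; the robot and the scene stay as the last step left them, time stands still between calls to the robot, and variables do not carry over. Pictures are saved under pics/ and viewed, and the job is handed in when it is done.

```bash
mkdir -p pics
cat > h.py <<'E'
import numpy as np, cv2
from cell import bot, viewer, nets
def cal(n):
    c=viewer.calibration(n); return np.array(c["intrinsics"]),np.array(c["camera_from_world"])
def shot(n,f):
    K,T=cal(n); im,d=viewer.get_image(n); cv2.imwrite("pics/"+f,cv2.cvtColor(im,cv2.COLOR_RGB2BGR)); np.savez("/tmp/"+n+".npz",im=im,d=d,K=K,T=T); return im,d,K,T
def cloud(d,K,T):
    v,u=np.mgrid[:d.shape[0],:d.shape[1]]
    p=np.stack([(u-K[0,2])/K[0,0]*d,(v-K[1,2])/K[1,1]*d,d],-1)
    R=T[:3,:3]; w=(p-T[:3,3])@R
    w[d<=0]=np.nan
    return w
E
python3 - <<'E'
from h import *
s=bot.observe(); print(s, bot.tip_reach)
for n in ["scene","top","wrist"]:
    im,d,K,T=shot(n,n+"0.png")
    cp=-T[:3,:3].T@T[:3,3]; print(n,cp,K[0,0])
E
```

```text
{'clock': 0.0, 'joints': array([-1.28449917e+00,  2.07430057e-01,  1.54292380e+00, -3.34199215e-05,
        1.39349757e+00, -1.50483752e-01]), 'joint_vel': array([ 5.89731373e-04,  4.01113420e-04, -1.38538900e-03,  8.43318657e-05,
        9.29506564e-05, -1.78062158e-04]), 'tau': array([ 8.85843401e-04, -3.70882988e+01, -2.81416512e+01,  6.98662712e-02,
        3.60335608e-02, -1.77446186e-04]), 'ee_pos': array([ 0.24298506, -0.52020358,  0.18369946]), 'eef_rot': array([-1.12566804e-03,  9.76246170e-01,  2.16661348e-01, -9.30407810e-05]), 'ft_force': array([ 0.4159014 , -0.21845913,  0.3407256 ]), 'wrist_torque': array([-0.01990489, -0.02835964,  0.02253725]), 'width': 0.09406771861116366} 0.011
scene [ 0.9162864  -0.55785646  0.98168504] 493.4121596579431
top [0.29457304 0.08287953 1.19514085] 435.89314424843866
wrist [ 0.31494175 -0.48689269  0.38320033] 281.5550879365672
```

View pics/scene0.png

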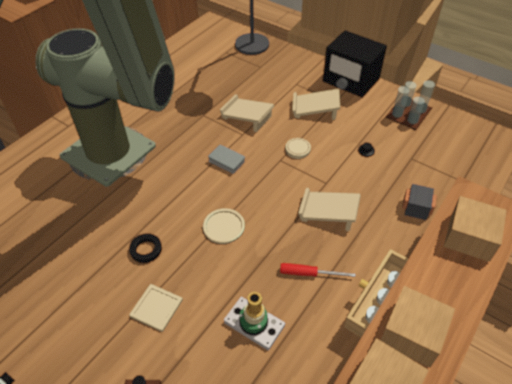

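View pics/top0.png

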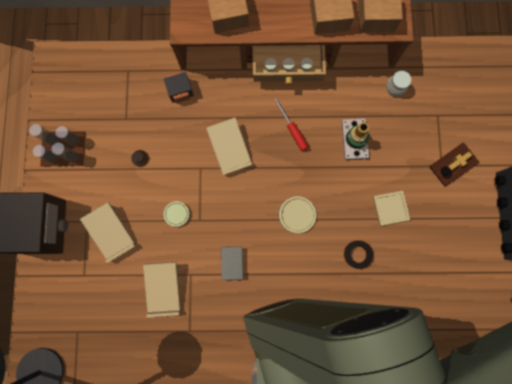

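View pics/wrist0.png

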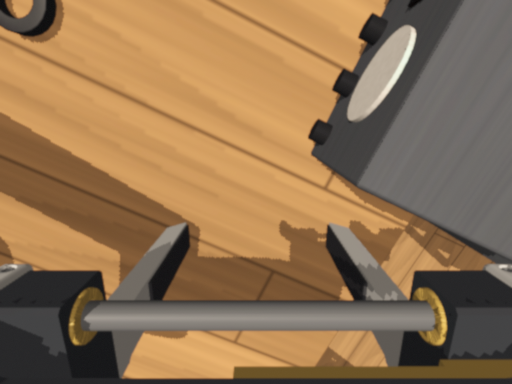

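The top view shows the stack at about (356,138), the driver at (292,125), the tray at (392,208), the dish at (297,214) and the stand at (176,214). Three things could be the rest: (230,147), (108,233) and (162,290). In this view the robot's right is picture right, so I choose (230,147). I'll check it in a close crop and measure.

```bash
cat > m.py <<'E'
from h import *
z=np.load("/tmp/top.npz"); w=cloud(z["d"],z["K"],z["T"]); im=z["im"]
def seg(c,r,zmin,zmax):
    u0,v0=c; sub=np.zeros(im.shape[:2],bool); sub[v0-r:v0+r,u0-r:u0+r]=1
    m=sub&(w[...,2]>zmin)&(w[...,2]<zmax); return m
for c in [(230,180),(50,200),(400,240),(300,330),(330,130)]: print("bench",w[c[1],c[0]])
E
cat > m2.py <<'E'
from m import *
for n,c,r,a,b in [("stand",(176,214),20,.008,.03),("tray",(392,208),26,.003,.03),("dish",(297,214),26,.003,.03),("rest",(230,147),40,.008,.12),("plate",(356,138),26,.01,.02),("stack",(356,138),26,.03,.08),("former",(356,138),26,.1,.2),]:
    m=seg(c,r,a,b); P=w[m]; 
    rect=cv2.minAreaRect((P[:,:2]*1000).astype(np.float32)); circ=cv2.minEnclosingCircle((P[:,:2]*1000).astype(np.float32))
    print(n,m.sum(),"rect",np.round(rect[0],1),np.round(rect[1],1),round(rect[2],1),"circ",np.round(circ[0],1),round(circ[1],1),"z",np.round(np.percentile(P[:,2],[2,50,98]),4))
im2=cv2.cvtColor(im,cv2.COLOR_RGB2BGR)
cv2.imwrite("pics/crop1.png",np.hstack([cv2.resize(im2[90:200,180:280],(400,440),interpolation=cv2.INTER_CUBIC),cv2.resize(im2[85:195,310:410],(400,440),interpolation=cv2.INTER_CUBIC)]))
E
python3 m2.py
```

```text
bench [ 0.52498173  0.16585491 -0.00393801]
bench [0.45846749 0.62133549 0.09416561]
bench [ 0.35367208 -0.29728069 -0.00056017]
bench [0.21458477 0.03589181 0.6488177 ]
bench [ 0.66541471 -0.11796883  0.00140024]
stand 510 rect [428.4 312.6] [74.9 68.9] 24.5 circ [422.1 316.4] 43.8 z [0.0095 0.0141 0.0188]
tray 1035 rect [ 441.  -278.4] [138.6 142.3] 86.0 circ [ 441.4 -278.4] 96.4 z [0.0032 0.0071 0.0129]
dish 930 rect [428.8 -18. ] [141.3 141. ] 89.4 circ [429.7 -17.7] 94.7 z [0.0031 0.0055 0.0135]
rest 1519 rect [607.2 179.5] [143.3 142.6] 27.5 circ [619.9 172.6] 85.3 z [0.0151 0.0318 0.049 ]
plate 467 rect [ 638.3 -182.6] [113.5  65.7] 2.4 circ [ 638.6 -184. ] 64.4 z [0.0108 0.0158 0.0195]
stack 281 rect [ 634.7 -183.5] [57.8 51.6] 57.4 circ [ 636.8 -185.9] 30.2 z [0.0338 0.046  0.0754]
former 112 rect [ 637.6 -181.9] [26.9 26.7] 25.2 circ [ 637.1 -182. ] 14.5 z [0.1024 0.115  0.1197]
```

Run:
```python
from h import *
for t in ["former_mid","socket_mid","earpiece_mid","plate_mid","stand_top","tray_top","dish_top","rest_foot","driver"]:
    for c in ["top","scene"]:
        print(t,c,[(np.round(r["xyz"],4).tolist(),round(r["conf"],2)) for r in nets.find_in(c,t)][:4])
```

```text
former_mid top [([0.6288, -0.1827, 0.1114], 0.45)]
former_mid scene [([0.6429, -0.1936, 0.1087], 0.72)]
socket_mid top [([0.6227, -0.1725, 0.0619], 0.57)]
socket_mid scene [([0.6498, -0.2027, 0.0606], 0.6)]
earpiece_mid top [([0.6221, -0.1718, 0.0435], 0.58), ([0.4281, -0.0197, 0.0087], 0.49)]
earpiece_mid scene [([0.6537, -0.2063, 0.0443], 0.97)]
plate_mid top [([0.6104, -0.1745, 0.0177], 0.8)]
plate_mid scene [([0.6639, -0.1965, 0.018], 0.93)]
stand_top top [([0.4306, 0.31, 0.0136], 0.57)]
stand_top scene [([0.437, 0.307, 0.0147], 0.61)]
tray_top top [([0.4379, -0.2754, 0.0094], 0.85), ([0.6321, -0.181, 0.1063], 0.66)]
tray_top scene [([0.4434, -0.2777, 0.0053], 0.55)]
dish_top top [([0.4282, -0.0195, 0.0049], 0.77)]
dish_top scene [([0.4278, -0.0186, 0.0037], 0.98)]
rest_foot top [([0.3817, 0.4889, 0.0342], 0.78), ([0.6163, 0.1692, 0.0315], 0.69), ([0.2291, 0.3403, 0.0269], 0.59)]
rest_foot scene [([0.2414, 0.3356, 0.0212], 0.97), ([0.6206, 0.1612, 0.032], 0.94), ([0.3854, 0.4829, 0.0315], 0.7)]
driver top [([0.6501, -0.0182, 0.0231], 0.52)]
driver scene [([0.66, -0.0254, 0.0213], 0.76)]
```

View pics/crop1.png

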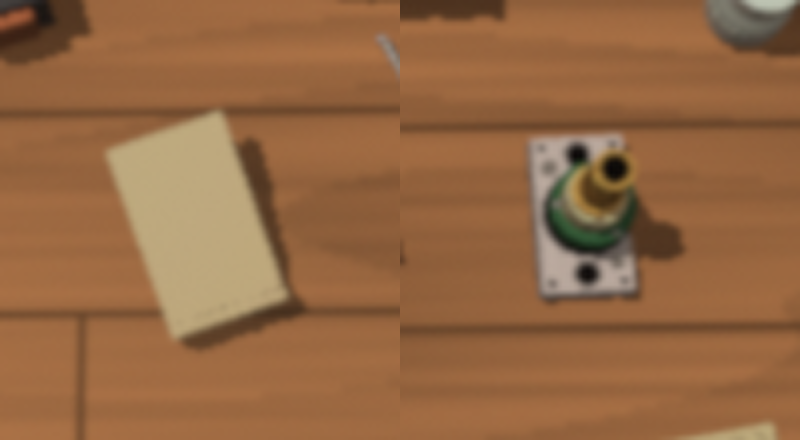

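The crop confirms the rest at top pixel (230,147): its stop is at the lower right end, near (235,172). The stack's tower stands on the plate. Next I'll refine the geometry using masks from both cameras.

```bash
cat > m3.py <<'E'
from h import *
import sys
def best(cam,thing,near):
    z=np.load("/tmp/%s.npz"%cam); w=cloud(z["d"],z["K"],z["T"]); out=None
    for r in nets.trace(cam,thing):
        m=r["region"]; P=w[m]; P=P[np.isfinite(P[:,0])]
        if len(P)<30: continue
        c=np.median(P[:,:2],0)
        if np.hypot(*(c-near))<0.06: return P
    return None
for cam in ["top","scene"]:
    shot(cam,cam+"1.png")
    for t,near,lo,hi in [("stand_top",(.43,.31),.010,.02),("tray_top",(.44,-.277),.002,.02),("dish_top",(.428,-.018),.002,.02),("rest_foot",(.617,.168),.01,.07),("former_mid",(.637,-.182),.112,.124),("plate_mid",(.638,-.183),.012,.02)]:
        P=best(cam,t,np.array(near))
        if P is None: print(cam,t,None); continue
        P=P[(P[:,2]>lo)&(P[:,2]<hi)]
        q=(P[:,:2]*1000).astype(np.float32); rc=cv2.minAreaRect(q); ci=cv2.minEnclosingCircle(q)
        print(cam,t,len(P),"med",np.round(np.mean(q,0),1),"rect",np.round(rc[0],1),np.round(rc[1],1),round(rc[2],1),"circ",np.round(ci[0],1),round(ci[1],1),"z",np.round(np.median(P[:,2]),4))
        if t=="rest_foot":
            np.save("/tmp/rest_%s.npy"%cam,P)
            A=np.c_[P[:,:2],np.ones(len(P))]; k=np.ones(len(P),bool)
            for _ in range(6):
                s=np.linalg.lstsq(A[k],P[k,2],rcond=None)[0]; e=P[:,2]-A@s; k=np.abs(e)<.003
            print("  plane slope",np.arctan(np.hypot(*s[:2])),"dir deg",np.degrees(np.arctan2(s[1],s[0])),k.sum(),len(P),s)
            print("  rect inliers",cv2.minAreaRect(q[k]))
E
python3 m3.py
```

```text
top stand_top 487 med [431.2 312.6] rect [431.4 313.1] [68.  66.7] 62.8 circ [431.2 313.8] 35.2 z 0.0144
top tray_top 911 med [ 441.9 -275.4] rect [ 442.3 -276.4] [82.3 87.2] 9.9 circ [ 442.  -276.3] 55.9 z 0.0075
top dish_top 934 med [426.2 -17.5] rect [426.7 -17.8] [103.   99.7] 26.2 circ [426.2 -15.9] 53.5 z 0.0054
top rest_foot 1512 med [615.2 168.4] rect [613.6 167.9] [136.4  83.8] 19.5 circ [613.3 169.4] 76.8 z 0.0315
  plane slope 0.25590885783756595 dir deg 19.67902000160364 1131 1512 [ 0.24636392  0.08810929 -0.1351564 ]
  rect inliers ((618.4911499023438, 169.6743927001953), (124.37886810302734, 83.80455017089844), 19.414281845092773)
top former_mid 77 med [ 636.3 -181.5] rect [ 636.9 -181.9] [23.8 22.9] 45.1 circ [ 637.2 -181.7] 13.2 z 0.1159
top plate_mid 422 med [ 630.7 -178. ] rect [ 637.6 -183.2] [113.3  64. ] 2.6 circ [ 636.8 -182.8] 63.1 z 0.0157
scene stand_top 325 med [433.  310.7] rect [431.8 311.5] [64.9 72.3] 30.5 circ [434.1 311.9] 37.2 z 0.013
scene tray_top 1362 med [ 443.9 -277.7] rect [ 443.3 -276.9] [84.5 84.5] 9.7 circ [ 443.5 -277.9] 56.1 z 0.0068
scene dish_top 803 med [429.2 -21.1] rect [428.5 -19.6] [ 98.  101.6] 24.3 circ [428.7 -19.1] 52.2 z 0.0045
scene rest_foot 1633 med [618.6 162.6] rect [615.6 166.6] [137.8  88.9] 19.1 circ [614.6 168.7] 79.5 z 0.0301
  plane slope 0.2573943791037994 dir deg 18.844775910959346 1218 1633 [ 0.24912338  0.08502582 -0.1373172 ]
  rect inliers ((617.6568603515625, 166.88284301757812), (131.1500701904297, 88.0389175415039), 19.134096145629883)
scene former_mid 145 med [ 639.6 -184.9] rect [ 638.9 -184.7] [26.1 26.6] 69.8 circ [ 639.  -184.9] 14.3 z 0.1154
scene plate_mid 780 med [ 644.9 -188.7] rect [ 638.2 -185.7] [113.3  66.4] 2.6 circ [ 638.8 -186. ] 63.3 z 0.0152
```

```bash
cat > go.py <<'E'
# usage: go.py x y z yaw_deg [tilt]  -> dp, dr for next jog call (TCP target). tilt about tool y, >0 slopes as the rest
import sys
from h import *
from scipy.spatial.transform import Rotation as Ro
s=bot.observe(); q=s["eef_rot"]; R=Ro.from_quat([q[1],q[2],q[3],q[0]]); p=np.array(s["ee_pos"])
a=list(map(float,sys.argv[1:])); yaw=np.radians(a[3]); t=a[4] if len(a)>4 else 0.
up=Ro.from_euler("ZY",[yaw,-t])          # object frame: x up the slope
Rt=up*Ro.from_euler("x",np.pi)           # tool: x = obj x, z = -obj z
print("t",round(s["clock"],2),"pos",np.round(p,4),"F",np.round(s["ft_force"],1),"w",round(s["width"],4),"j",np.round(s["joints"],2))
print("dp",np.round(R.inv().apply(np.array(a[:3])-p),4).tolist(),"dr",np.round((R.inv()*Rt).as_rotvec(),4).tolist())
E
python3 go.py .638 -.183 .185 2.6
```

```text
t 1.75 pos [ 0.2432 -0.521   0.1849] F [-0.   0.4 -0.9] w 0.094 j [-1.28  0.21  1.54 -0.    1.39 -0.15]
dp [0.5007, -0.1393, -0.0001] dr [0.0, -0.0, 0.3914]
```

```bash
python3 -m jog '[{"dp":[0.02,-0.006,-0.01],"dr":[0,0,0.05],"jaw":0.8},{"dp":[0.06,-0.017,-0.02],"dr":[0,0,0.1],"jaw":0.6},{"dp":[0.105,-0.029,-0.02],"dr":[0,0,0.15],"jaw":0.6},{"dp":[0.15,-0.042,-0.02],"dr":[0,0,0.2],"jaw":0.6},{"dp":[0.195,-0.054,-0.02],"dr":[0,0,0.25],"jaw":0.6},{"dp":[0.24,-0.067,-0.02],"dr":[0,0,0.3],"jaw":0.6},{"dp":[0.285,-0.079,-0.02],"dr":[0,0,0.34],"jaw":0.6},{"dp":[0.33,-0.092,-0.02],"dr":[0,0,0.391],"jaw":0.6},{"dp":[0.37,-0.103,-0.01],"dr":[0,0,0.391],"jaw":0.6},{"dp":[0.4,-0.111,0],"dr":[0,0,0.391],"jaw":0.6}]'; python3 go.py .638 -.183 .185 2.6
```

```text
clock: 2.75
ee_pos: [0.5609, -0.2493, 0.1851]
eef_rot: [0.0, 1.0, 0.024, 0.001]
ft_force: [0.1, 0.1, -0.3]
width: 0.0566
t 2.75 pos [ 0.5609 -0.2493  0.1851] F [ 0.1  0.1 -0.3] w 0.0566 j [-0.56  0.29  1.44  0.    1.41  0.96]
dp [0.0802, -0.0625, 0.0002] dr [0.0005, -0.0015, 0.0023]
```

```bash
python3 -m jog '[{"dp":[0.03,-0.025,0],"dr":[0,0,0],"jaw":0.6},{"dp":[0.06,-0.05,0],"dr":[0,0,0],"jaw":0.6},{"dp":[0.08,-0.0625,0],"dr":[0,0,0],"jaw":0.6},{"dp":[0.08,-0.0625,0],"dr":[0,0,0],"jaw":0.6},{"dp":[0.08,-0.0625,0],"dr":[0,0,0],"jaw":0.6}]'; python3 go.py .638 -.183 .103 2.6
python3 - <<'E'
from h import *
im,d,K,T=shot("wrist","wrist1.png")
for z in (.116,):
  p=K@(T[:3,:3]@np.array([.638,-.183,z])+T[:3,3]); print(p[:2]/p[2])
w=cloud(d,K,T); m=(w[...,2]>.112)&(w[...,2]<.122)&(np.hypot(w[...,0]-.638,w[...,1]+.183)<.03); print(m.sum(), w[m].mean(0), cv2.minEnclosingCircle((w[m][:,:2]*1000).astype(np.float32)))
E
```

```text
clock: 3.25
ee_pos: [0.6355, -0.1851, 0.1845]
eef_rot: [0.0, 1.0, 0.023, -0.001]
ft_force: [0.2, -0.2, 0.0]
width: 0.0559
t 3.25 pos [ 0.6355 -0.1851  0.1845] F [ 0.2 -0.2  0. ] w 0.0559 j [-0.41  0.39  1.31 -0.    1.44  1.11]
dp [0.0027, -0.002, 0.0815] dr [0.0002, 0.0011, 0.0013]
[256.18782263 197.16083191]
589 [ 0.639361   -0.18400193  0.11556453] ((639.0428466796875, -184.25193786621094), 13.903164863586426)
```

View pics/wrist1.png

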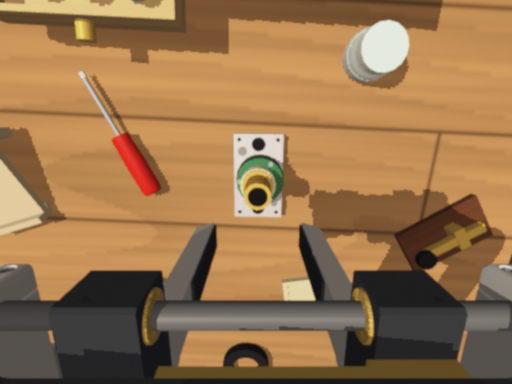

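The wrist view shows the former's top at (257,197) and the stack clear around it. Depth puts the former at (0.639,-0.184). Going down onto it.

```bash
python3 -m jog '[{"dp":[0.003,-0.001,0.03],"dr":[0,0,0],"jaw":0.6},{"dp":[0.003,-0.001,0.06],"dr":[0,0,0],"jaw":0.6},{"dp":[0.003,-0.001,0.085],"dr":[0,0,0],"jaw":0.6},{"dp":[0.003,-0.001,0.097],"dr":[0,0,0],"jaw":0.6},{"dp":[0.003,-0.001,0.097],"dr":[0,0,0],"jaw":0.6},{"dp":[0.003,-0.001,0.097],"dr":[0,0,0],"jaw":0.4},{"dp":[0.003,-0.001,0.097],"dr":[0,0,0],"jaw":0.25},{"dp":[0.003,-0.001,0.097],"dr":[0,0,0],"jaw":0.2},{"dp":[0.003,-0.001,0.097],"dr":[0,0,0],"jaw":0.1},{"dp":[0.003,-0.001,0.097],"dr":[0,0,0],"jaw":0.1}]'; python3 go.py .638 -.183 .2 2.6
```

```text
clock: 4.3
ee_pos: [0.6396, -0.1844, 0.0892]
eef_rot: [0.001, 1.0, 0.023, 0.001]
ft_force: [-0.9, -0.4, 3.6]
width: 0.0266
t 4.3 pos [ 0.6396 -0.1844  0.0892] F [-0.9 -0.4  3.6] w 0.0266 j [-0.41  0.48  1.39 -0.    1.27  1.11]
dp [-0.0013, -0.0014, -0.1108] dr [0.0012, -0.002, 0.0006]
```

```bash
python3 -m jog '[{"dp":[0,0,0],"dr":[0,0,0],"jaw":0},{"dp":[0,0,0],"dr":[0,0,0],"jaw":0},{"dp":[0,0,-0.005],"dr":[0,0,0],"jaw":0},{"dp":[0,0,-0.015],"dr":[0,0,0],"jaw":0},{"dp":[0,0,-0.03],"dr":[0,0,0],"jaw":0},{"dp":[0,0,-0.055],"dr":[0,0,0],"jaw":0},{"dp":[0,0,-0.08],"dr":[0,0,0],"jaw":0},{"dp":[0,0,-0.1],"dr":[0,0,0],"jaw":0},{"dp":[0,0,-0.1],"dr":[0,0,0],"jaw":0}]'; python3 go.py .432 .312 .14 2.6
python3 - <<'E'
from h import *
shot("scene","scene2.png")
E
```

```text
clock: 5.2
ee_pos: [0.6414, -0.185, 0.1933]
eef_rot: [0.002, 1.0, 0.023, 0.004]
ft_force: [0.1, 0.1, -0.5]
width: 0.0265
t 5.2 pos [ 0.6414 -0.185   0.1933] F [ 0.1  0.1 -0.5] w 0.0265 j [-0.41  0.39  1.29  0.    1.45  1.11]
dp [-0.1868, -0.5063, 0.0498] dr [0.0039, -0.0081, 0.0005]
```

View pics/scene2.png

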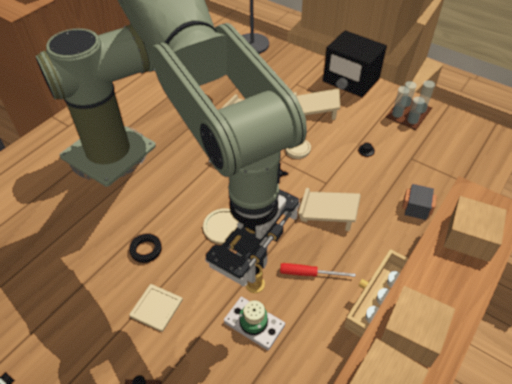

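The former is held at about (257,280) and the socket stays on the earpiece. I'll carry the former to the stand.

```bash
python3 -m jog '[{"dp":[-0.007,-0.018,0],"dr":[0,0,0],"jaw":0},{"dp":[-0.02,-0.053,0],"dr":[0,0,0],"jaw":0},{"dp":[-0.036,-0.098,0],"dr":[0,0,0],"jaw":0},{"dp":[-0.052,-0.143,0],"dr":[0,0,0],"jaw":0},{"dp":[-0.069,-0.188,0],"dr":[0,0,0],"jaw":0},{"dp":[-0.085,-0.233,0],"dr":[0,0,0],"jaw":0},{"dp":[-0.102,-0.278,0],"dr":[0,0,0],"jaw":0},{"dp":[-0.119,-0.323,0],"dr":[0,0,0],"jaw":0},{"dp":[-0.136,-0.368,0],"dr":[0,0,0],"jaw":0},{"dp":[-0.152,-0.41,0],"dr":[0,0,0],"jaw":0}]';  python3 go.py .432 .312 .14 2.6
```

```text
clock: 6.25
ee_pos: [0.4657, 0.2201, 0.1863]
eef_rot: [0.0, 1.0, 0.023, -0.001]
ft_force: [-1.0, 0.2, -0.7]
width: 0.0266
t 6.25 pos [0.4657 0.2201 0.1863] F [-1.   0.2 -0.7] w 0.0266 j [0.27 0.08 1.68 0.   1.38 1.8 ]
dp [-0.0294, -0.0934, 0.0464] dr [0.0004, 0.0027, 0.0006]
```

```bash
python3 -m jog '[{"dp":[-0.012,-0.04,0],"dr":[0,0,0],"jaw":0},{"dp":[-0.022,-0.07,0.01],"dr":[0,0,0],"jaw":0},{"dp":[-0.029,-0.093,0.03],"dr":[0,0,0],"jaw":0},{"dp":[-0.029,-0.093,0.06],"dr":[0,0,0],"jaw":0},{"dp":[-0.029,-0.093,0.09],"dr":[0,0,0],"jaw":0},{"dp":[-0.029,-0.093,0.12],"dr":[0,0,0],"jaw":0},{"dp":[-0.029,-0.093,0.13],"dr":[0,0,0],"jaw":0},{"dp":[-0.029,-0.093,0.13],"dr":[0,0,0],"jaw":0},{"dp":[-0.029,-0.093,0.13],"dr":[0,0,0],"jaw":0}]';  python3 go.py .432 .312 .038 2.6
python3 - <<'E'
from h import *
shot("scene","scene3.png")
E
```

```text
clock: 7.15
ee_pos: [0.4354, 0.3104, 0.0585]
eef_rot: [-0.0, 1.0, 0.023, 0.0]
ft_force: [-0.1, 0.4, 0.7]
width: 0.027
t 7.15 pos [0.4354 0.3104 0.0585] F [-0.1  0.4  0.7] w 0.027 j [0.46 0.26 1.76 0.   1.12 1.98]
dp [-0.0034, -0.0018, 0.0205] dr [-0.0004, -0.0008, 0.0002]
```

View pics/scene3.png

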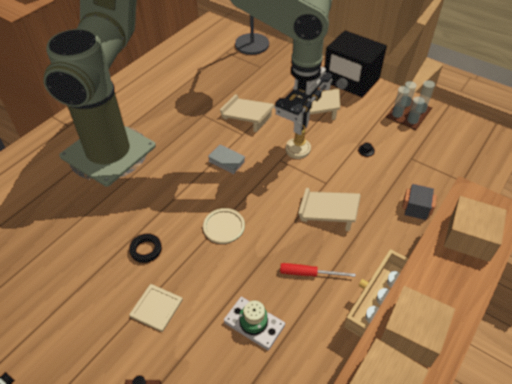

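The former is over the stand at about (298,148). Lowering it slowly.

```bash
python3 -m jog '[{"dp":[-0.003,-0.002,0.006],"dr":[0,0,0],"jaw":0},{"dp":[-0.003,-0.002,0.012],"dr":[0,0,0],"jaw":0},{"dp":[-0.003,-0.002,0.017],"dr":[0,0,0],"jaw":0},{"dp":[-0.003,-0.002,0.019],"dr":[0,0,0],"jaw":0},{"dp":[-0.003,-0.002,0.0205],"dr":[0,0,0],"jaw":0},{"dp":[-0.003,-0.002,0.0205],"dr":[0,0,0],"jaw":0},{"dp":[-0.003,-0.002,0.0205],"dr":[0,0,0],"jaw":0}]';  python3 go.py .432 .312 .037 2.6
```

```text
clock: 7.9
ee_pos: [0.432, 0.3121, 0.0374]
eef_rot: [-0.0, 1.0, 0.023, 0.0]
ft_force: [0.3, -0.3, -1.0]
width: 0.0271
t 7.9 pos [0.432  0.3121 0.0374] F [ 0.3 -0.3 -1. ] w 0.0271 j [0.46 0.29 1.77 0.   1.08 1.99]
dp [-0.0, 0.0001, 0.0004] dr [-0.0002, -0.0003, 0.0004]
```

```bash
python3 -m jog '[{"dp":[0,0,0.001],"dr":[0,0,0],"jaw":0},{"dp":[0,0,0.0015],"dr":[0,0,0],"jaw":0},{"dp":[0,0,0.0015],"dr":[0,0,0],"jaw":0}]';python3 go.py .432 .312 .037 2.6
```

```text
clock: 8.2
ee_pos: [0.4324, 0.3122, 0.0371]
eef_rot: [-0.0, 1.0, 0.023, 0.0]
ft_force: [-2.0, -1.5, 6.7]
width: 0.0268
t 8.2 pos [0.4324 0.3122 0.0371] F [-2.  -1.5  6.7] w 0.0268 j [ 0.46  0.29  1.77 -0.    1.08  1.99]
dp [-0.0004, 0.0002, 0.0001] dr [-0.0001, -0.001, 0.0006]
```

Contact is felt, at 6.7 N. I'll release gradually and lift.

```bash
python3 -m jog '[{"dp":[0,0,-0.001],"dr":[0,0,0],"jaw":0.32},{"dp":[0,0,-0.001],"dr":[0,0,0],"jaw":0.4},{"dp":[0,0,-0.001],"dr":[0,0,0],"jaw":0.5},{"dp":[0,0,-0.001],"dr":[0,0,0],"jaw":0.55},{"dp":[0,0,-0.015],"dr":[0,0,0],"jaw":0.6},{"dp":[0,0,-0.04],"dr":[0,0,0],"jaw":0.6},{"dp":[0,0,-0.08],"dr":[0,0,0],"jaw":0.6},{"dp":[0,0,-0.12],"dr":[0,0,0],"jaw":0.6},{"dp":[0,0,-0.14],"dr":[0,0,0],"jaw":0.65},{"dp":[0,0,-0.14],"dr":[0,0,0],"jaw":0.7}]';python3 go.py .638 -.185 .18 2.6;python3 - <<'E'
from h import *
im,d,K,T=shot("wrist","wrist3.png"); w=cloud(d,K,T)
for lo,hi in ((.055,.075),(.010,.017)):
  m=(w[...,2]>lo)&(w[...,2]<hi)&(np.hypot(w[...,0]-.432,w[...,1]-.312)<.05); print(m.sum(), w[m].mean(0), cv2.minEnclosingCircle((w[m][:,:2]*1000).astype(np.float32)))
E
```

```text
clock: 9.2
ee_pos: [0.4348, 0.3136, 0.1812]
eef_rot: [-0.002, 1.0, 0.023, 0.005]
ft_force: [0.0, 0.2, 0.3]
width: 0.0646
t 9.2 pos [0.4348 0.3136 0.1812] F [0.  0.2 0.3] w 0.0646 j [0.46 0.12 1.65 0.   1.36 1.99]
dp [0.18, 0.5075, 0.0007] dr [-0.0041, -0.0091, 0.0006]
452 [0.4322981  0.31266701 0.06324703] ((431.46234130859375, 312.55743408203125), 14.110679626464844)
1384 [0.43560939 0.31295155 0.01376488] ((431.37841796875, 312.7069091796875), 34.95283126831055)
```

View pics/wrist3.png

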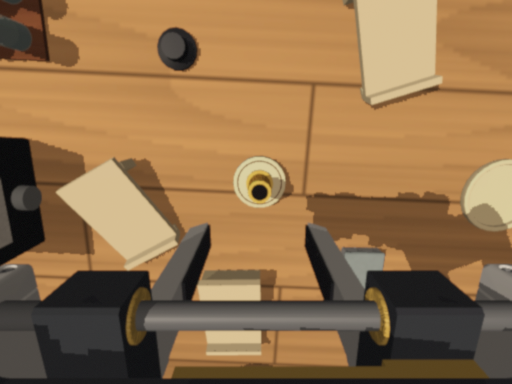

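The former stands upright at (260,190), centred on the stand to within about 1 mm. Back for the socket.

```bash
python3 -m jog '[{"dp":[0.007,0.018,0],"dr":[0,0,0],"jaw":0.7},{"dp":[0.02,0.053,0],"dr":[0,0,0],"jaw":0.7},{"dp":[0.036,0.098,0],"dr":[0,0,0],"jaw":0.7},{"dp":[0.052,0.143,0],"dr":[0,0,0],"jaw":0.7},{"dp":[0.068,0.19,0],"dr":[0,0,0],"jaw":0.7},{"dp":[0.084,0.237,0],"dr":[0,0,0],"jaw":0.7},{"dp":[0.1,0.284,0],"dr":[0,0,0],"jaw":0.7},{"dp":[0.117,0.331,0],"dr":[0,0,0],"jaw":0.7},{"dp":[0.134,0.378,0],"dr":[0,0,0],"jaw":0.7},{"dp":[0.151,0.425,0],"dr":[0,0,0],"jaw":0.7}]' >/dev/null;python3 go.py .638 -.185 .18 2.6
```

```text
t 10.25 pos [ 0.6009 -0.1071  0.1732] F [0.7 0.5 0.3] w 0.0659 j [-0.32  0.29  1.46  0.    1.39  1.21]
dp [0.0335, 0.0795, -0.0071] dr [-0.0019, 0.0041, 0.0]
```

```bash
python3 -m jog '[{"dp":[0.015,0.035,0],"dr":[0,0,0],"jaw":0.7},{"dp":[0.027,0.062,0.01],"dr":[0,0,0],"jaw":0.7},{"dp":[0.032,0.074,0.02],"dr":[0,0,0],"jaw":0.7},{"dp":[0.034,0.0795,0.03],"dr":[0,0,0],"jaw":0.7},{"dp":[0.034,0.0795,0.03],"dr":[0,0,0],"jaw":0.7},{"dp":[0.034,0.0795,0.03],"dr":[0,0,0],"jaw":0.7}]' >/dev/null;python3 go.py .639 -.185 .063 2.6;python3 - <<'E'
from h import *
im,d,K,T=shot("wrist","wrist4.png"); w=cloud(d,K,T)
for lo,hi in ((.06,.075),(.038,.05),(.010,.02)):
  m=(w[...,2]>lo)&(w[...,2]<hi)&(np.hypot(w[...,0]-.639,w[...,1]+.184)<.07); q=(w[m][:,:2]*1000).astype(np.float32);print(m.sum(), w[m].mean(0), cv2.minEnclosingCircle(q),cv2.minAreaRect(q))
E
```

```text
t 10.85 pos [ 0.6387 -0.1816  0.1447] F [-0.8 -0.1  0.4] w 0.0659 j [-0.41  0.43  1.34  0.    1.38  1.12]
dp [0.0003, 0.0035, 0.0817] dr [-0.0016, 0.0023, 0.0018]
1235 [ 0.63850362 -0.18451704  0.06544211] ((637.7609252929688, -184.45712280273438), 20.893795013427734) ((637.9572143554688, -184.58102416992188), (40.90526580810547, 40.59756851196289), 43.532325744628906)
818 [ 0.64820052 -0.19028053  0.04351294] ((637.7442626953125, -187.13914489746094), 29.527381896972656) ((639.2466430664062, -187.2716827392578), (58.409854888916016, 55.6356086730957), 78.8093032836914)
2575 [ 0.64656917 -0.18243068  0.01552312] ((638.2964477539062, -184.4991455078125), 63.91275405883789) ((637.9454956054688, -184.8216094970703), (112.3657455444336, 63.9474983215332), 2.1493732929229736)
```

View pics/wrist4.png

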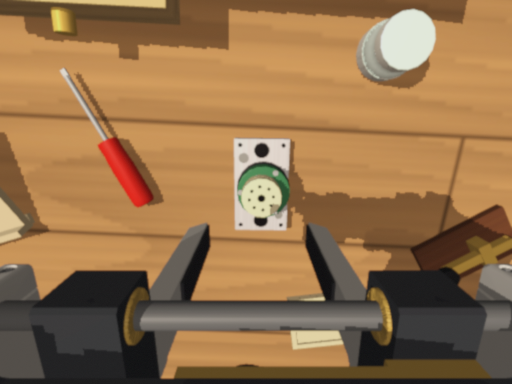

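The socket is at (262,197), measured at (0.638,-0.1845). Gripping it.

```bash
python3 -m jog '[{"dp":[0,0.003,0.025],"dr":[0,0,0],"jaw":0.7},{"dp":[0,0.003,0.05],"dr":[0,0,0],"jaw":0.7},{"dp":[0,0.003,0.072],"dr":[0,0,0],"jaw":0.7},{"dp":[0,0.003,0.0815],"dr":[0,0,0],"jaw":0.7},{"dp":[0,0.003,0.0815],"dr":[0,0,0],"jaw":0.6},{"dp":[0,0.003,0.0815],"dr":[0,0,0],"jaw":0.5},{"dp":[0,0.003,0.0815],"dr":[0,0,0],"jaw":0.3},{"dp":[0,0.003,0.0815],"dr":[0,0,0],"jaw":0.2},{"dp":[0,0.003,0.0815],"dr":[0,0,0],"jaw":0},{"dp":[0,0.003,0.0815],"dr":[0,0,0],"jaw":0}]'; python3 go.py .443 -.277 .18 2.6
```

```text
clock: 11.9
ee_pos: [0.6401, -0.1866, 0.0649]
eef_rot: [0.0, 1.0, 0.023, 0.0]
ft_force: [-0.2, 0.6, -0.7]
width: 0.0212
t 11.9 pos [ 0.6401 -0.1866  0.0649] F [-0.2  0.6 -0.7] w 0.0212 j [-0.41  0.51  1.4   0.    1.23  1.11]
dp [-0.201, 0.0813, -0.1152] dr [0.0003, -0.0007, 0.0003]
```

Run:
```python
from h import *
shot("wrist","wrist5.png"); im,d,K,T=shot("scene","scene5.png")
p=K@(T[:3,:3]@np.array([.64,-.185,.06])+T[:3,3]); u,v=(p[:2]/p[2]).astype(int); print(u,v)
cv2.imwrite("pics/c5.png",cv2.cvtColor(cv2.resize(im[v-50:v+50,u-60:u+60],(720,600),interpolation=cv2.INTER_CUBIC),cv2.COLOR_RGB2BGR)); print(bot.observe()["width"])
```

```text
254 311
0.013034561385434953
```

View pics/c5.png

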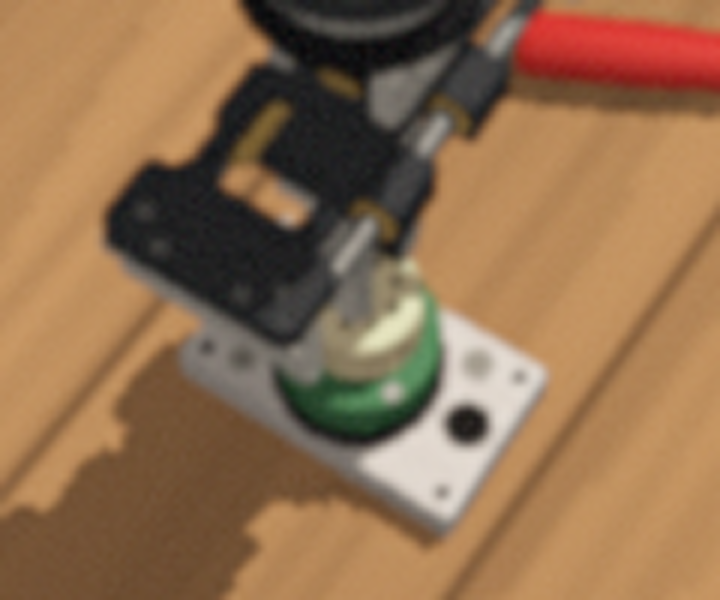

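View pics/wrist5.png

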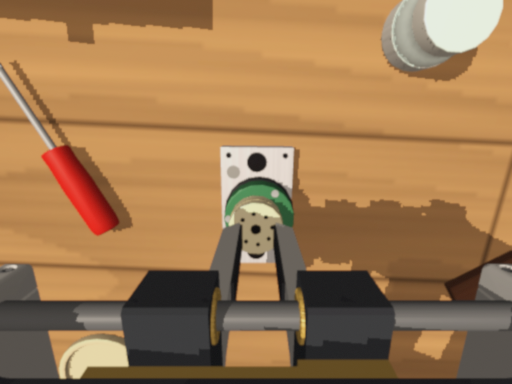

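Run:
```python
from h import *
z=np.load("/tmp/wrist.npz"); K,T=z["K"],z["T"]; s=bot.observe(); print(s["ee_pos"],s["eef_rot"],s["width"],s["ft_force"])
for n,q in dict(tcp=s["ee_pos"],socktop=[.638,-.1845,.066],L=[.64,-.176,.054],Rr=[.64,-.194,.054],sL=[.638,-.1635,.066],sR=[.638,-.2055,.066]).items():
    p=K@(T[:3,:3]@np.array(q)+T[:3,3]); print(n,p[:2]/p[2])
w=cloud(z["d"],K,T)
for v in range(205,262,6): print(v,[ (int(a*1000)) if np.isfinite(a) else -1 for a in w[v,222:296:5,2]])
im=z["im"]; cv2.imwrite("pics/c6.png",cv2.cvtColor(cv2.resize(im[180:290,190:330],(763,600),interpolation=cv2.INTER_CUBIC),cv2.COLOR_RGB2BGR))
```

```text
[ 0.63989187 -0.18654959  0.06452782] [5.30895585e-05 9.99738831e-01 2.28530143e-02 8.63514102e-05] 0.013034561385434953 [0.88648781 0.03905902 0.77192504]
tcp [258.21585117 225.49475441]
socktop [255.395898   228.43806378]
L [244.92850651 219.8860862 ]
Rr [267.54616602 220.85940297]
sL [227.60784736 227.25178625]
sR [283.11866386 229.62155428]
205 [16, 42, 43, 54, 63, 64, 65, 65, 64, 64, 58, 43, 44, 43, 24]
211 [15, 42, 45, 65, 65, 64, 65, 66, 64, 64, 65, 60, 42, 42, 42]
217 [15, 43, 64, 67, 65, 66, 65, 65, 65, 65, 64, 64, 42, 43, 43]
223 [0, 44, 66, 86, 65, 65, 65, 66, 65, 64, 66, 85, 65, 43, 42]
229 [0, 97, 98, 97, 65, 64, 66, 65, 65, 64, 65, 97, 97, 97, 96]
235 [106, 107, 107, 106, 85, 65, 65, 65, 65, 66, 63, 102, 106, 106, 105]
241 [114, 114, 114, 111, 87, 65, 66, 66, 63, 65, -1, 111, 114, 114, 114]
247 [123, 122, 123, 119, 88, 65, 64, 65, 65, 66, 65, 119, 122, 123, 122]
253 [129, 129, 130, 126, 15, 16, 16, 65, 15, 16, 15, 124, 129, 129, 130]
259 [136, 135, 137, 133, 15, 15, 15, 16, 15, 15, 15, 125, 136, 135, 136]
```

View pics/c6.png

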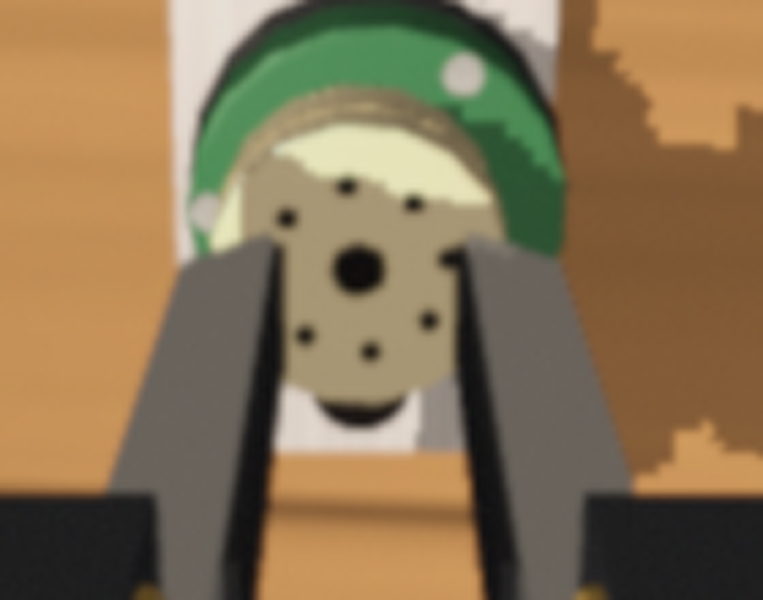

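Run:
```python
from h import *
z=np.load("/tmp/scene.npz"); w=cloud(z["d"],z["K"],z["T"])
m=(np.hypot(w[...,0]-.64,w[...,1]+.186)<.018)&(w[...,2]<.14)
v,u=np.where(m); o=np.argsort(v)
for vv in range(v.min(),v.max()+1,1):
    r=[(int(a),*np.round(w[vv,a]*1000).astype(int)) for a in range(240,270,3) if m[vv,a]]; print(vv,r)
```

```text
300 []
301 [(261, np.int64(649), np.int64(-175), np.int64(98))]
302 [(258, np.int64(642), np.int64(-175), np.int64(88)), (261, np.int64(650), np.int64(-176), np.int64(98))]
303 [(255, np.int64(651), np.int64(-197), np.int64(127)), (258, np.int64(644), np.int64(-177), np.int64(88)), (261, np.int64(650), np.int64(-177), np.int64(94))]
304 [(255, np.int64(651), np.int64(-198), np.int64(124)), (258, np.int64(638), np.int64(-170), np.int64(66)), (261, np.int64(649), np.int64(-175), np.int64(87))]
305 [(255, np.int64(651), np.int64(-198), np.int64(121)), (258, np.int64(639), np.int64(-172), np.int64(66))]
306 [(255, np.int64(651), np.int64(-197), np.int64(115)), (258, np.int64(639), np.int64(-172), np.int64(62)), (261, np.int64(646), np.int64(-170), np.int64(66))]
307 [(255, np.int64(652), np.int64(-199), np.int64(114)), (258, np.int64(641), np.int64(-174), np.int64(64)), (261, np.int64(647), np.int64(-172), np.int64(66))]
308 [(255, np.int64(651), np.int64(-197), np.int64(107)), (258, np.int64(643), np.int64(-176), np.int64(64)), (261, np.int64(648), np.int64(-173), np.int64(64))]
309 [(2
[... 1768 characters left out ...]
p.int64(646), np.int64(-201), np.int64(65)), (255, np.int64(651), np.int64(-198), np.int64(66)), (258, np.int64(655), np.int64(-193), np.int64(63))]
319 [(258, np.int64(655), np.int64(-194), np.int64(60)), (261, np.int64(658), np.int64(-187), np.int64(50))]
320 [(255, np.int64(652), np.int64(-199), np.int64(59)), (258, np.int64(655), np.int64(-193), np.int64(54)), (261, np.int64(658), np.int64(-187), np.int64(46))]
321 [(258, np.int64(656), np.int64(-195), np.int64(52))]
322 [(252, np.int64(646), np.int64(-202), np.int64(48)), (255, np.int64(651), np.int64(-199), np.int64(50)), (258, np.int64(655), np.int64(-194), np.int64(45))]
323 [(255, np.int64(651), np.int64(-198), np.int64(44))]
324 []
```

The jaws are closing above the socket. Depth from both cameras puts the fingertips at z≈0.087 while the TCP reads 0.0645, so the tips are about 22 mm behind the TCP rather than 11 mm ahead. Nothing was touched. I'll open and measure the tips properly.

```bash
python3 -m jog '[{"dp":[0,0,-0.01],"dr":[0,0,0],"jaw":0.3},{"dp":[0,0,-0.01],"dr":[0,0,0],"jaw":0.5},{"dp":[0,0,-0.01],"dr":[0,0,0],"jaw":0.7},{"dp":[0,0,-0.01],"dr":[0,0,0],"jaw":0.7},{"dp":[0,0,-0.01],"dr":[0,0,0],"jaw":0.7},{"dp":[0,0,-0.01],"dr":[0,0,0],"jaw":0.7},{"dp":[0,0,-0.01],"dr":[0,0,0],"jaw":0.7},{"dp":[0,0,-0.01],"dr":[0,0,0],"jaw":0.7}]'
cat > tip.py <<'E'
from h import *
s=bot.observe(); p=s["ee_pos"]; hw=s["width"]/2
for c in ("wrist","scene"):
    im,d,K,T=shot(c,"tip_%s_%d.png"%(c,int(s["clock"]*100))); w=cloud(d,K,T)
    for sg in (1,-1):
        m=(abs(w[...,0]-p[0])<.014)&((sg*(w[...,1]-p[1])-hw)>-.002)&((sg*(w[...,1]-p[1])-hw)<.016)&(w[...,2]>.02)&(w[...,2]<p[2]+.08)
        zz=np.sort(w[m][:,2]); print(c,sg,m.sum(),np.round(zz[:12:2]-p[2],4) if len(zz) else "", w[m][:,:2].min(0) if len(zz) else "",w[m][:,:2].max(0) if len(zz) else "")
print(p,s["width"])
E
python3 tip.py;python3 go.py .638 -.1845 .03 2.6
```

```text
clock: 12.8
ee_pos: [0.6398, -0.1864, 0.0742]
eef_rot: [-0.0, 1.0, 0.023, -0.0]
ft_force: [0.2, -0.0, -0.2]
width: 0.0658
wrist 1 1585 [0.0186 0.0197 0.02   0.0205 0.021  0.0212] [ 0.63066213 -0.15353809] [ 0.64926423 -0.14039215]
wrist -1 1579 [0.0196 0.0202 0.0205 0.0206 0.0211 0.0211] [ 0.6336174  -0.23044257] [ 0.65291635 -0.21779823]
scene 1 82 [0.02   0.0219 0.0222 0.0227 0.025  0.026 ] [ 0.62920206 -0.15392236] [ 0.64951155 -0.14102218]
scene -1 21 [-0.0525 -0.0485  0.0236  0.027   0.0306  0.0347] [ 0.63201415 -0.22869887] [ 0.65273347 -0.21734046]
[ 0.63975544 -0.18640542  0.07420111] 0.06581032034522623
t 12.9 pos [ 0.6398 -0.1864  0.0743] F [1.2 0.9 0.1] w 0.0656 j [-0.41  0.5   1.4   0.    1.25  1.11]
dp [-0.0017, -0.002, 0.0443] dr [-0.0001, 0.0001, 0.0004]
```

```bash
python3 -m jog '[{"dp":[-0.001,-0.001,0.02],"dr":[0,0,0],"jaw":0.7},{"dp":[-0.001,-0.001,0.035],"dr":[0,0,0],"jaw":0.7},{"dp":[-0.001,-0.001,0.043],"dr":[0,0,0],"jaw":0.7},{"dp":[-0.001,-0.001,0.043],"dr":[0,0,0],"jaw":0.6},{"dp":[-0.001,-0.001,0.043],"dr":[0,0,0],"jaw":0.5},{"dp":[-0.001,-0.001,0.043],"dr":[0,0,0],"jaw":0.3},{"dp":[-0.001,-0.001,0.043],"dr":[0,0,0],"jaw":0.2},{"dp":[-0.001,-0.001,0.043],"dr":[0,0,0],"jaw":0},{"dp":[-0.001,-0.001,0.043],"dr":[0,0,0],"jaw":0}]'; python3 go.py .443 -.277 .18 2.6
```

```text
clock: 13.8
ee_pos: [0.6396, -0.1858, 0.0323]
eef_rot: [0.0, 1.0, 0.023, 0.001]
ft_force: [-0.5, -0.4, 2.2]
width: 0.0412
t 13.8 pos [ 0.6396 -0.1858  0.0323] F [-0.5 -0.4  2.2] w 0.0412 j [-0.41  0.54  1.42  0.    1.18  1.11]
dp [-0.2003, 0.0822, -0.148] dr [0.0008, -0.0017, 0.0004]
```

The width of 41.2 mm shows the socket is gripped. Lifting and moving to the tray.

```bash
python3 -m jog '[{"dp":[0,0,0],"dr":[0,0,0],"jaw":0},{"dp":[0,0,-0.005],"dr":[0,0,0],"jaw":0},{"dp":[0,0,-0.015],"dr":[0,0,0],"jaw":0},{"dp":[0,0,-0.035],"dr":[0,0,0],"jaw":0},{"dp":[-0.01,0.004,-0.06],"dr":[0,0,0],"jaw":0},{"dp":[-0.04,0.016,-0.07],"dr":[0,0,0],"jaw":0},{"dp":[-0.08,0.033,-0.07],"dr":[0,0,0],"jaw":0},{"dp":[-0.12,0.049,-0.07],"dr":[0,0,0],"jaw":0},{"dp":[-0.16,0.066,-0.07],"dr":[0,0,0],"jaw":0},{"dp":[-0.19,0.078,-0.07],"dr":[0,0,0],"jaw":0}]';python3 go.py .443 -.277 .04 2.6
python3 - <<'E'
from h import *
shot("scene","scene6.png")
E
```

```text
clock: 14.8
ee_pos: [0.4503, -0.2727, 0.1018]
eef_rot: [0.0, 1.0, 0.023, -0.0]
ft_force: [-0.1, 0.3, -0.9]
width: 0.0413
t 14.8 pos [ 0.4503 -0.2727  0.1018] F [-0.1  0.3 -0.9] w 0.0413 j [-0.71  0.19  1.74 -0.    1.21  0.82]
dp [-0.0075, 0.0039, 0.0618] dr [0.0003, 0.0005, -0.0002]
```

View pics/scene6.png

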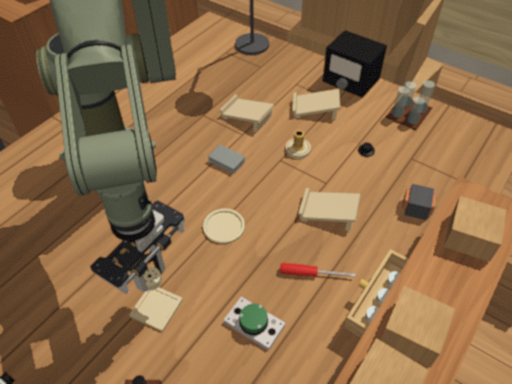

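The socket is held at about (152,275) over the tray, and the earpiece and plate are undisturbed. Lowering.

```bash
python3 -m jog '[{"dp":[-0.005,0.003,0.02],"dr":[0,0,0],"jaw":0},{"dp":[-0.0075,0.004,0.045],"dr":[0,0,0],"jaw":0},{"dp":[-0.0075,0.004,0.07],"dr":[0,0,0],"jaw":0},{"dp":[-0.0075,0.004,0.088],"dr":[0,0,0],"jaw":0},{"dp":[-0.0075,0.004,0.098],"dr":[0,0,0],"jaw":0},{"dp":[-0.0075,0.004,0.102],"dr":[0,0,0],"jaw":0},{"dp":[-0.0075,0.004,0.105],"dr":[0,0,0],"jaw":0},{"dp":[-0.0075,0.004,0.105],"dr":[0,0,0],"jaw":0}]';python3 go.py .443 -.277 -.0065 2.6
```

```text
clock: 15.65
ee_pos: [0.4458, -0.2768, -0.0031]
eef_rot: [0.0, 1.0, 0.023, 0.0]
ft_force: [0.9, 0.0, 0.5]
width: 0.0416
t 15.65 pos [ 0.4458 -0.2768 -0.0031] F [0.9 0.  0.5] w 0.0416 j [-0.72  0.34  1.81  0.    0.99  0.8 ]
dp [-0.0028, 0.0001, 0.0034] dr [0.0008, -0.0008, 0.0006]
```

```bash
python3 -m jog '[{"dp":[-0.002,0,0.002],"dr":[0,0,0],"jaw":0},{"dp":[-0.002,0,0.003],"dr":[0,0,0],"jaw":0},{"dp":[-0.002,0,0.004],"dr":[0,0,0],"jaw":0},{"dp":[-0.002,0,0.004],"dr":[0,0,0],"jaw":0}]';python3 go.py .443 -.277 -.0065 2.6
```

```text
clock: 16.05
ee_pos: [0.4442, -0.2774, -0.0048]
eef_rot: [0.001, 1.0, 0.023, 0.001]
ft_force: [-3.7, 2.3, 14.0]
width: 0.0413
t 16.05 pos [ 0.4442 -0.2774 -0.0048] F [-3.7  2.3 14. ] w 0.0413 j [-0.72  0.34  1.82 -0.    0.98  0.8 ]
dp [-0.0012, -0.0005, 0.0017] dr [0.0015, -0.0014, 0.0006]
```

It's in contact, so releasing.

```bash
python3 -m jog '[{"dp":[0,0,-0.001],"dr":[0,0,0],"jaw":0.45},{"dp":[0,0,-0.001],"dr":[0,0,0],"jaw":0.5},{"dp":[0,0,-0.001],"dr":[0,0,0],"jaw":0.6},{"dp":[0,0,-0.001],"dr":[0,0,0],"jaw":0.7},{"dp":[0,0,-0.015],"dr":[0,0,0],"jaw":0.7},{"dp":[0,0,-0.04],"dr":[0,0,0],"jaw":0.8},{"dp":[0,0,-0.08],"dr":[0,0,0],"jaw":0.9},{"dp":[0,0,-0.12],"dr":[0,0,0],"jaw":0.9},{"dp":[0,0,-0.14],"dr":[0,0,0],"jaw":0.9},{"dp":[0,0,-0.14],"dr":[0,0,0],"jaw":0.9}]';python3 go.py .638 -.185 .13 2.6;python3 - <<'E'
from h import *
im,d,K,T=shot("wrist","wrist7.png"); w=cloud(d,K,T)
for lo,hi in ((.02,.035),(.003,.014)):
  m=(w[...,2]>lo)&(w[...,2]<hi)&(np.hypot(w[...,0]-.443,w[...,1]+.277)<.055); q=(w[m][:,:2]*1000).astype(np.float32);print(m.sum(), w[m].mean(0), cv2.minEnclosingCircle(q),cv2.minAreaRect(q))
E
```

```text
clock: 17.05
ee_pos: [0.446, -0.2789, 0.1373]
eef_rot: [0.003, 1.0, 0.023, 0.004]
ft_force: [0.6, 0.2, -0.2]
width: 0.0845
t 17.05 pos [ 0.446  -0.2789  0.1373] F [ 0.6  0.2 -0.2] w 0.0845 j [-0.72  0.14  1.72  0.    1.27  0.8 ]
dp [0.1961, -0.085, 0.0081] dr [0.0067, -0.007, 0.0005]
1044 [ 0.44334706 -0.27664564  0.02833123] ((442.2210388183594, -276.7737121582031), 21.049837112426758) ((442.5266418457031, -276.6964416503906), (41.0506591796875, 40.0316162109375), 3.520951271057129)
3471 [ 0.44529817 -0.27621414  0.00775785] ((443.0791320800781, -276.98980712890625), 54.87099075317383) ((442.3596496582031, -276.46173095703125), (82.36389923095703, 82.11048889160156), 10.269103050231934)
```

View pics/wrist7.png

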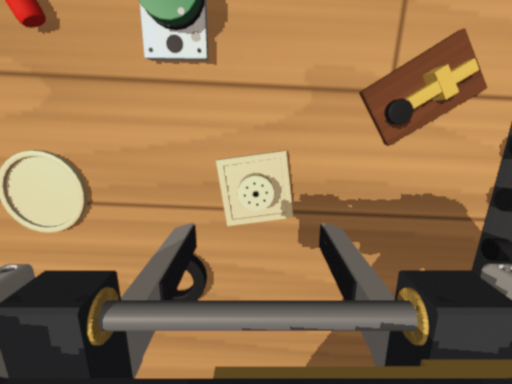

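The socket is flat at (256,193), centred in the tray. Now the earpiece.

```bash
python3 -m jog '[{"dp":[0.02,-0.009,0.005],"dr":[0,0,0],"jaw":0.9},{"dp":[0.06,-0.026,0.015],"dr":[0,0,0],"jaw":0.9},{"dp":[0.1,-0.043,0.03],"dr":[0,0,0],"jaw":0.9},{"dp":[0.14,-0.061,0.04],"dr":[0,0,0],"jaw":0.9},{"dp":[0.175,-0.076,0.05],"dr":[0,0,0],"jaw":0.9},{"dp":[0.192,-0.083,0.05],"dr":[0,0,0],"jaw":0.9},{"dp":[0.194,-0.084,0.05],"dr":[0,0,0],"jaw":0.9},{"dp":[0.194,-0.084,0.05],"dr":[0,0,0],"jaw":0.9}]';python3 go.py .638 -.185 .006 2.6;python3 - <<'E'
from h import *
im,d,K,T=shot("wrist","wrist8.png"); w=cloud(d,K,T)
for lo,hi in ((.038,.05),(.010,.02)):
  m=(w[...,2]>lo)&(w[...,2]<hi)&(np.hypot(w[...,0]-.639,w[...,1]+.184)<.07); q=(w[m][:,:2]*1000).astype(np.float32);print(m.sum(), w[m].mean(0), cv2.minEnclosingCircle(q),cv2.minAreaRect(q))
E
```

```text
clock: 17.9
ee_pos: [0.6318, -0.1831, 0.0803]
eef_rot: [-0.001, 1.0, 0.023, -0.002]
ft_force: [-0.2, 0.1, -0.6]
width: 0.0846
t 17.9 pos [ 0.6318 -0.1831  0.0803] F [-0.2  0.1 -0.6] w 0.0846 j [-0.41  0.47  1.41 -0.    1.26  1.11]
dp [0.0064, 0.0023, 0.0742] dr [-0.0013, 0.0036, 0.0012]
3328 [ 0.63930433 -0.1870281   0.0434284 ] ((637.9853515625, -186.9481201171875), 29.443580627441406) ((638.2974853515625, -187.1746826171875), (57.885826110839844, 57.641117095947266), 42.118408203125)
3751 [ 0.64901103 -0.18267346  0.01555984] ((638.3995971679688, -185.08982849121094), 63.77903366088867) ((637.725830078125, -184.86416625976562), (112.55231475830078, 64.0826416015625), 2.1649351119995117)
```

View pics/wrist8.png

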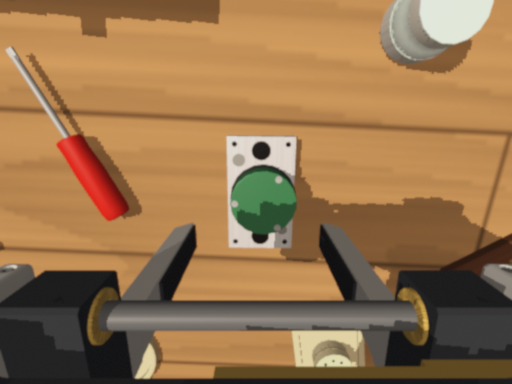

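The earpiece is at (263,200), with its centre at (0.638,-0.187). Gripping the green part.

```bash
python3 -m jog '[{"dp":[0.006,0.004,0.02],"dr":[0,0,0],"jaw":0.9},{"dp":[0.006,0.004,0.045],"dr":[0,0,0],"jaw":0.9},{"dp":[0.006,0.004,0.065],"dr":[0,0,0],"jaw":0.9},{"dp":[0.006,0.004,0.074],"dr":[0,0,0],"jaw":0.9},{"dp":[0.006,0.004,0.074],"dr":[0,0,0],"jaw":0.8},{"dp":[0.006,0.004,0.074],"dr":[0,0,0],"jaw":0.7},{"dp":[0.006,0.004,0.074],"dr":[0,0,0],"jaw":0.5},{"dp":[0.006,0.004,0.074],"dr":[0,0,0],"jaw":0.3},{"dp":[0.006,0.004,0.074],"dr":[0,0,0],"jaw":0},{"dp":[0.006,0.004,0.074],"dr":[0,0,0],"jaw":0}]';python3 go.py .428 -.0185 .08 2.6
```

```text
clock: 18.95
ee_pos: [0.6405, -0.1881, 0.0101]
eef_rot: [0.001, 1.0, 0.023, 0.001]
ft_force: [-1.7, 0.0, 6.0]
width: 0.0587
t 18.95 pos [ 0.6405 -0.1881  0.0101] F [-1.7  0.   6. ] w 0.0587 j [-0.41  0.57  1.43 -0.    1.14  1.11]
dp [-0.2044, -0.179, -0.0706] dr [0.0014, -0.0023, 0.0005]
```

```bash
python3 -m jog '[{"dp":[0,0,-0.003],"dr":[0,0,0],"jaw":0},{"dp":[0,0,-0.008],"dr":[0,0,0],"jaw":0},{"dp":[0,0,-0.018],"dr":[0,0,0],"jaw":0},{"dp":[0,0,-0.038],"dr":[0,0,0],"jaw":0},{"dp":[-0.015,-0.013,-0.065],"dr":[0,0,0],"jaw":0},{"dp":[-0.045,-0.039,-0.08],"dr":[0,0,0],"jaw":0},{"dp":[-0.08,-0.07,-0.08],"dr":[0,0,0],"jaw":0},{"dp":[-0.115,-0.1,-0.08],"dr":[0,0,0],"jaw":0},{"dp":[-0.15,-0.131,-0.08],"dr":[0,0,0],"jaw":0},{"dp":[-0.182,-0.16,-0.08],"dr":[0,0,0],"jaw":0}]';python3 go.py .428 -.0185 .0 2.6
python3 - <<'E'
from h import *
shot("scene","scene9.png")
E
```

```text
clock: 19.95
ee_pos: [0.4484, -0.0347, 0.0887]
eef_rot: [-0.0, 1.0, 0.023, 0.0]
ft_force: [-0.1, 0.4, -0.7]
width: 0.0581
t 19.95 pos [ 0.4484 -0.0347  0.0887] F [-0.1  0.4 -0.7] w 0.0581 j [-0.27  0.05  1.94  0.    1.16  1.25]
dp [-0.0197, -0.0171, 0.0887] dr [-0.0002, -0.0001, 0.0002]
```

View pics/scene9.png

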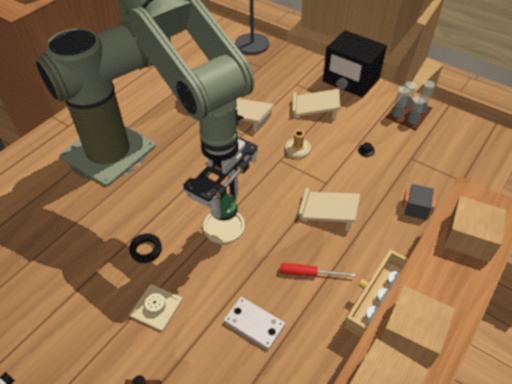

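The earpiece is at about (228,207) over the dish. Lowering.

```bash
python3 -m jog '[{"dp":[-0.01,-0.009,0.01],"dr":[0,0,0],"jaw":0},{"dp":[-0.017,-0.016,0.03],"dr":[0,0,0],"jaw":0},{"dp":[-0.018,-0.016,0.055],"dr":[0,0,0],"jaw":0},{"dp":[-0.018,-0.016,0.072],"dr":[0,0,0],"jaw":0},{"dp":[-0.018,-0.016,0.081],"dr":[0,0,0],"jaw":0},{"dp":[-0.018,-0.016,0.085],"dr":[0,0,0],"jaw":0},{"dp":[-0.018,-0.016,0.087],"dr":[0,0,0],"jaw":0},{"dp":[-0.018,-0.016,0.087],"dr":[0,0,0],"jaw":0}]';python3 go.py .43 -.0195 -.002 2.6
```

```text
clock: 20.8
ee_pos: [0.4323, -0.021, 0.0019]
eef_rot: [0.0, 1.0, 0.023, 0.001]
ft_force: [-0.3, 1.3, -0.8]
width: 0.0581
t 20.8 pos [ 0.4323 -0.021   0.0019] F [-0.3  1.3 -0.8] w 0.0581 j [-0.25  0.16  2.03  0.    0.95  1.28]
dp [-0.0022, -0.0016, 0.0039] dr [0.0003, -0.0011, 0.0004]
```

```bash
python3 -m jog '[{"dp":[-0.002,-0.001,0.0015],"dr":[0,0,0],"jaw":0},{"dp":[-0.002,-0.001,0.003],"dr":[0,0,0],"jaw":0},{"dp":[-0.002,-0.001,0.004],"dr":[0,0,0],"jaw":0},{"dp":[-0.002,-0.001,0.004],"dr":[0,0,0],"jaw":0}]';python3 go.py .43 -.0195 -.002 2.6
```

```text
clock: 21.2
ee_pos: [0.4297, -0.0199, -0.002]
eef_rot: [0.0, 1.0, 0.023, 0.0]
ft_force: [-1.9, 1.1, 4.1]
width: 0.0584
t 21.2 pos [ 0.4297 -0.0199 -0.002 ] F [-1.9  1.1  4.1] w 0.0584 j [-0.25  0.16  2.04 -0.    0.94  1.28]
dp [0.0004, -0.0004, 0.0] dr [0.0, -0.0, 0.0005]
```

Contact is at the expected height. Releasing.

```bash
python3 -m jog '[{"dp":[0,0,0],"dr":[0,0,0],"jaw":0.65},{"dp":[0,0,0],"dr":[0,0,0],"jaw":0.75},{"dp":[0,0,0],"dr":[0,0,0],"jaw":0.85},{"dp":[0,0,0],"dr":[0,0,0],"jaw":0.9},{"dp":[0,0,-0.015],"dr":[0,0,0],"jaw":0.9},{"dp":[0,0,-0.04],"dr":[0,0,0],"jaw":0.9},{"dp":[0,0,-0.08],"dr":[0,0,0],"jaw":0.9},{"dp":[0,0,-0.12],"dr":[0,0,0],"jaw":0.9},{"dp":[0,0,-0.14],"dr":[0,0,0],"jaw":0.9},{"dp":[0,0,-0.14],"dr":[0,0,0],"jaw":0.9}]';python3 go.py .638 -.185 .08 2.4;python3 - <<'E'
from h import *
im,d,K,T=shot("wrist","wrist10.png"); w=cloud(d,K,T)
for lo,hi in ((.026,.038),(.006,.014)):
  m=(w[...,2]>lo)&(w[...,2]<hi)&(np.hypot(w[...,0]-.428,w[...,1]+.0185)<.06); q=(w[m][:,:2]*1000).astype(np.float32);print(m.sum(), w[m].mean(0), cv2.minEnclosingCircle(q),cv2.minAreaRect(q))
E
```

```text
clock: 22.2
ee_pos: [0.4326, -0.0206, 0.1409]
eef_rot: [0.001, 1.0, 0.023, 0.004]
ft_force: [-0.4, -0.4, 0.4]
width: 0.0844
t 22.2 pos [ 0.4326 -0.0206  0.1409] F [-0.4 -0.4  0.4] w 0.0844 j [-0.25 -0.07  1.93  0.    1.27  1.28]
dp [0.1972, 0.1735, 0.0628] dr [0.0023, -0.0079, 0.004]
2009 [ 0.428313   -0.01922363  0.03141429] ((427.314453125, -19.23586082458496), 29.502635955810547) ((427.7188720703125, -19.372844696044922), (57.521697998046875, 58.2591438293457), 2.203296661376953)
1520 [ 0.43056472 -0.01918805  0.00940075] ((426.81329345703125, -19.380474090576172), 50.83500289916992) ((426.5155334472656, -19.46666717529297), (100.4339599609375, 100.25474548339844), 47.22561264038086)
```

View pics/wrist10.png

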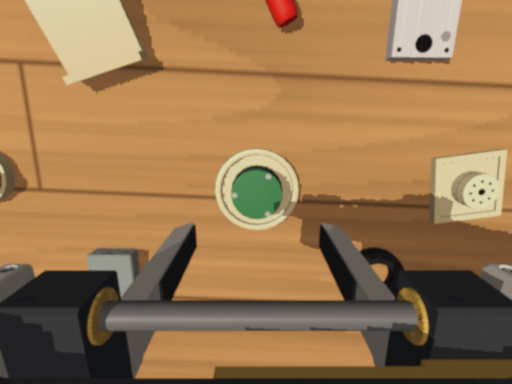

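The earpiece is at (257,192), concentric with the dish to within about 1 mm and flat. Now the plate.

```bash
python3 -m jog '[{"dp":[0.015,0.013,0],"dr":[0,0,0.004],"jaw":0.92},{"dp":[0.045,0.04,0.01],"dr":[0,0,0.004],"jaw":0.92},{"dp":[0.08,0.07,0.02],"dr":[0,0,0.004],"jaw":0.92},{"dp":[0.115,0.1,0.035],"dr":[0,0,0.004],"jaw":0.92},{"dp":[0.15,0.13,0.05],"dr":[0,0,0.004],"jaw":0.92},{"dp":[0.18,0.157,0.06],"dr":[0,0,0.004],"jaw":0.92},{"dp":[0.194,0.17,0.063],"dr":[0,0,0.004],"jaw":0.92},{"dp":[0.196,0.173,0.063],"dr":[0,0,0.004],"jaw":0.92},{"dp":[0.196,0.173,0.063],"dr":[0,0,0.004],"jaw":0.92}]';python3 go.py .638 -.185 -.018 2.4;python3 - <<'E'
from h import *
im,d,K,T=shot("wrist","wrist11.png"); w=cloud(d,K,T)
for lo,hi in ((.010,.02),):
  m=(w[...,2]>lo)&(w[...,2]<hi)&(np.hypot(w[...,0]-.639,w[...,1]+.184)<.07); q=(w[m][:,:2]*1000).astype(np.float32);print(m.sum(), w[m].mean(0),cv2.minAreaRect(q))
E
python3 tip.py
```

```text
clock: 23.15
ee_pos: [0.6314, -0.1832, 0.0717]
eef_rot: [-0.001, 1.0, 0.021, -0.002]
ft_force: [0.3, 0.4, 0.2]
width: 0.0868
t 23.15 pos [ 0.6314 -0.1832  0.0717] F [0.3 0.4 0.2] w 0.0868 j [-0.41  0.48  1.42  0.    1.24  1.12]
dp [0.0068, 0.0022, 0.0896] dr [-0.0022, 0.0042, -0.0007]
7804 [ 0.64149678 -0.18475633  0.01550968] ((637.9635620117188, -184.84869384765625), (112.26214599609375, 64.07849884033203), 2.126457452774048)
wrist 1 1786 [0.0191 0.0202 0.0204 0.0208 0.0208 0.0209] [ 0.62243626 -0.1397229 ] [ 0.64084597 -0.12637999]
wrist -1 1793 [0.0199 0.0201 0.0204 0.0204 0.0208 0.0209] [ 0.62584679 -0.23729328] [ 0.64517271 -0.22464125]
scene 1 90 [0.0184 0.0195 0.0209 0.0239 0.0241 0.0254] [ 0.62361871 -0.14006952] [ 0.64120264 -0.12615756]
scene -1 57 [0.0235 0.0257 0.0282 0.0301 0.0313 0.0327] [ 0.62557378 -0.23858087] [ 0.64512138 -0.22802279]
[ 0.63147231 -0.18271484  0.07255575] 0.08664335335036437
```

View pics/wrist11.png

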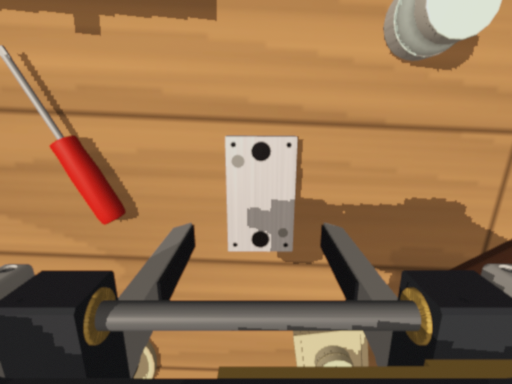

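The plate is at (261,194), clear. Descending around its long sides.

```bash
python3 -m jog '[{"dp":[0.005,0.0015,0.025],"dr":[0,0,0],"jaw":0.92},{"dp":[0.005,0.0015,0.05],"dr":[0,0,0],"jaw":0.92},{"dp":[0.005,0.0015,0.07],"dr":[0,0,0],"jaw":0.92},{"dp":[0.005,0.0015,0.08],"dr":[0,0,0],"jaw":0.92},{"dp":[0.005,0.0015,0.085],"dr":[0,0,0],"jaw":0.92},{"dp":[0.005,0.0015,0.088],"dr":[0,0,0],"jaw":0.92},{"dp":[0.005,0.0015,0.088],"dr":[0,0,0],"jaw":0.92}]';python3 go.py .637 -.1849 -.016 2.2
```

```text
clock: 24.0
ee_pos: [0.6388, -0.1851, -0.0128]
eef_rot: [0.0, 1.0, 0.021, 0.001]
ft_force: [-0.0, 0.2, 1.0]
width: 0.0865
t 24.0 pos [ 0.6388 -0.1851 -0.0128] F [-0.   0.2  1. ] w 0.0865 j [-0.41  0.6   1.44  0.    1.1   1.12]
dp [-0.0018, -0.0003, 0.0032] dr [0.0006, -0.0012, 0.0036]
```

```bash
python3 -m jog '[{"dp":[-0.001,0,0.001],"dr":[0,0,0],"jaw":0.85},{"dp":[-0.001,0,0.002],"dr":[0,0,0],"jaw":0.75},{"dp":[-0.001,0,0.002],"dr":[0,0,0],"jaw":0.65},{"dp":[-0.001,0,0.002],"dr":[0,0,0],"jaw":0.4},{"dp":[-0.001,0,0.002],"dr":[0,0,0],"jaw":0},{"dp":[-0.001,0,0.002],"dr":[0,0,0],"jaw":0},{"dp":[-0.001,0,0.002],"dr":[0,0,0],"jaw":0}]';python3 go.py .637 -.1849 -.016 2.2
```

```text
clock: 24.7
ee_pos: [0.6375, -0.1853, -0.0153]
eef_rot: [0.0, 1.0, 0.021, 0.0]
ft_force: [-1.4, -0.3, 2.4]
width: 0.0638
t 24.7 pos [ 0.6375 -0.1853 -0.0153] F [-1.4 -0.3  2.4] w 0.0638 j [-0.41  0.6   1.45 -0.    1.1   1.12]
dp [-0.0005, -0.0004, 0.0007] dr [0.0003, -0.0004, 0.0034]
```

The plate is gripped, at 63.8 mm. I'll lift it and go short of the rest for a close look at the rest with the wrist camera.

```bash
python3 -m jog '[{"dp":[0,0,-0.004],"dr":[0,0,0],"jaw":0},{"dp":[0,0,-0.012],"dr":[0,0,0],"jaw":0},{"dp":[0,0,-0.03],"dr":[0,0,0],"jaw":0},{"dp":[0,0,-0.06],"dr":[0,0,0],"jaw":0},{"dp":[-0.005,-0.01,-0.095],"dr":[0,0,0],"jaw":0},{"dp":[-0.02,-0.045,-0.125],"dr":[0,0,0],"jaw":0},{"dp":[-0.04,-0.09,-0.135],"dr":[0,0,0],"jaw":0},{"dp":[-0.06,-0.135,-0.14],"dr":[0,0,0],"jaw":0},{"dp":[-0.08,-0.18,-0.14],"dr":[0,0,0],"jaw":0},{"dp":[-0.1,-0.225,-0.14],"dr":[0,0,0],"jaw":0}]';python3 go.py .50 .1 .125 2.4
```

```text
clock: 25.7
ee_pos: [0.5276, 0.0371, 0.1264]
eef_rot: [0.0, 1.0, 0.021, 0.002]
ft_force: [0.2, 1.0, -2.0]
width: 0.0637
t 25.7 pos [0.5276 0.0371 0.1264] F [ 0.2  1.  -2. ] w 0.0637 j [-0.09  0.16  1.72  0.    1.26  1.44]
dp [-0.025, -0.064, 0.0013] dr [0.0001, -0.0031, -0.0006]
```

```bash
python3 -m jog '[{"dp":[-0.012,-0.03,0],"dr":[0,0,0],"jaw":0},{"dp":[-0.022,-0.055,0],"dr":[0,0,0],"jaw":0},{"dp":[-0.025,-0.062,0],"dr":[0,0,0],"jaw":0},{"dp":[-0.025,-0.062,0],"dr":[0,0,0],"jaw":0},{"dp":[-0.025,-0.062,0],"dr":[0,0,0],"jaw":0}]'
cat > rest.py <<'E'
from h import *
s=bot.observe();im,d,K,T=shot("wrist","wristrest_%d.png"%int(100*s["clock"])); w=cloud(d,K,T)
a=np.radians(19.3); D=np.array([np.cos(a),np.sin(a)]); N=np.array([-D[1],D[0]]); c=np.array([.618,.168])
r=w[...,:2]-c; u=r@D; v=r@N
m=(abs(u)<.085)&(abs(v)<.055)&(w[...,2]>.009)&(w[...,2]<.065)
P=w[m]; A=np.c_[P[:,:2],np.ones(len(P))]; k=np.ones(len(P),bool)
for _ in range(10):
    q=np.linalg.lstsq(A[k],P[k,2],rcond=None)[0]; e=P[:,2]-A@q; k=abs(e)<.0025
print("n",len(P),k.sum(),"slope",np.arctan(np.hypot(*q[:2])),"dir",np.degrees(np.arctan2(q[1],q[0])))
rc=cv2.minAreaRect((P[k][:,:2]*1000).astype(np.float32)); print(rc)
print("all",cv2.minAreaRect((P[:,:2]*1000).astype(np.float32)))
print("u range",np.percentile(u[m][k],[.5,99.5]),"v",np.percentile(v[m][k],[.5,99.5]))
hi=e>.006; print("stop pts",hi.sum(),np.percentile(u[m][hi],[2,50,98]) if hi.any() else "", "zfoot", np.r_[c-.062*D,1]@q)
E
python3 rest.py; python3 go.py .5 .1 .125 2.4; ls pics|tail -3
```

```text
clock: 26.2
ee_pos: [0.5013, 0.0957, 0.1252]
eef_rot: [0.0, 1.0, 0.021, 0.001]
ft_force: [-0.0, 0.5, -1.5]
width: 0.0637
n 13287 12374 slope 0.25936058288886416 dir 19.504646635139185
((617.7166748046875, 168.21005249023438), (127.09891510009766, 84.39580535888672), 19.429075241088867)
all ((613.8016357421875, 166.80712890625), (135.43817138671875, 84.38601684570312), 19.466060638427734)
u range [-0.06052163  0.06178787] v [-0.04149197  0.04174423]
stop pts 780 [-0.07183311 -0.06701628 -0.06238695] zfoot 0.015215520833769036
t 26.25 pos [0.5013 0.0954 0.1249] F [-0.1  0.4 -1.4] w 0.0638 j [ 0.02  0.13  1.76 -0.    1.25  1.55]
dp [-0.0011, -0.0046, -0.0001] dr [0.0006, -0.0013, -0.0011]
wrist7.png
wrist8.png
wristrest_2620.png
```

View pics/wristrest_2620.png

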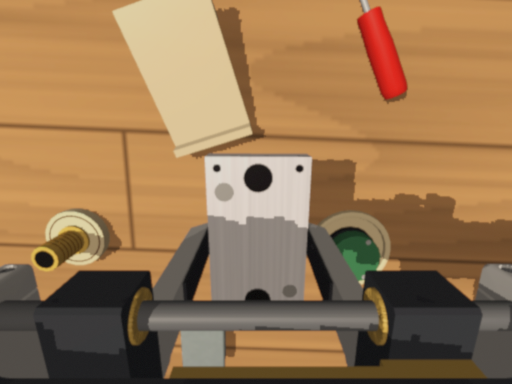

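```bash
cat > gr.py <<'E'
# TCP target from plate centre in rest frame: x z (mm) -> calls go.py
import sys,subprocess,numpy as np
x,z=[float(v)/1000 for v in sys.argv[1:3]]; y=float(sys.argv[3])/1000 if len(sys.argv)>3 else 0
a=np.radians(19.4); D=np.array([np.cos(a),np.sin(a),0]); t=.26
X=np.cos(t)*D+np.array([0,0,np.sin(t)]); Z=-np.sin(t)*D+np.array([0,0,np.cos(t)]); Y=np.array([-D[1],D[0],0])
F=np.r_[np.array([.618,.168])-.062*D[:2],.0157]
p=F+(x-.0005)*X+y*Y+(z-.0233)*Z
yaw=19.4+0.3  # tool vs plate yaw at grasp
subprocess.run(["python3","go.py",*map(str,p),str(yaw),str(t)]); print("tcp target",p)
E
python3 gr.py 60 60
```

```text
t 26.25 pos [0.5013 0.0954 0.1249] F [-0.1  0.4 -1.4] w 0.0638 j [ 0.02  0.13  1.76 -0.    1.25  1.55]
dp [0.1061, -0.0637, 0.0586] dr [0.0402, 0.2568, -0.3012]
tcp target [0.60485652 0.16337145 0.06646281]
```

The plate is held level at (258,230). The rest with its stop shows clearly at (185,80). Moving over the rest with the tilt.

```bash
python3 -m jog '[{"dp":[0.01,-0.006,0],"dr":[0.005,0.03,-0.035],"jaw":0},{"dp":[0.03,-0.018,0],"dr":[0.01,0.08,-0.09],"jaw":0},{"dp":[0.055,-0.033,0.005],"dr":[0.02,0.13,-0.15],"jaw":0},{"dp":[0.08,-0.048,0.015],"dr":[0.03,0.18,-0.21],"jaw":0},{"dp":[0.095,-0.057,0.03],"dr":[0.035,0.22,-0.26],"jaw":0},{"dp":[0.104,-0.063,0.045],"dr":[0.04,0.25,-0.29],"jaw":0},{"dp":[0.106,-0.064,0.055],"dr":[0.04,0.257,-0.301],"jaw":0},{"dp":[0.106,-0.064,0.0585],"dr":[0.04,0.257,-0.301],"jaw":0},{"dp":[0.106,-0.064,0.0585],"dr":[0.04,0.257,-0.301],"jaw":0},{"dp":[0.106,-0.064,0.0585],"dr":[0.04,0.257,-0.301],"jaw":0}]';python3 gr.py 60 12
python3 - <<'E'
from h import *
shot("scene","scene12.png")
E
```

```text
clock: 27.25
ee_pos: [0.6044, 0.1644, 0.0667]
eef_rot: [-0.022, 0.977, 0.17, 0.128]
ft_force: [0.0, 0.5, -2.7]
width: 0.0635
t 27.25 pos [0.6044 0.1644 0.0667] F [ 0.   0.5 -2.7] w 0.0635 j [0.09 0.27 1.76 0.09 0.86 1.27]
dp [0.0001, 0.0012, 0.0482] dr [-0.0004, -0.0001, -0.0003]
tcp target [0.61649576 0.16747027 0.02007609]
```

View pics/scene12.png

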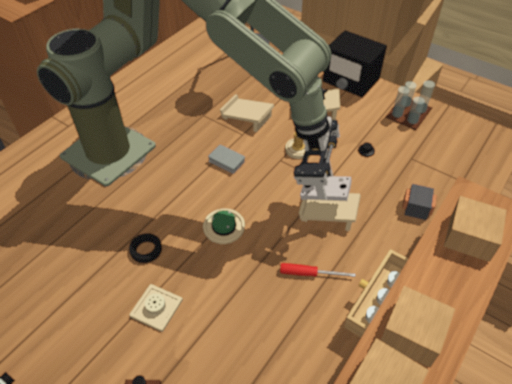

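```bash
python3 -m jog '[{"dp":[0,0.001,0.015],"dr":[0,0,0],"jaw":0},{"dp":[0,0.001,0.03],"dr":[0,0,0],"jaw":0},{"dp":[0,0.001,0.04],"dr":[0,0,0],"jaw":0},{"dp":[0,0.001,0.045],"dr":[0,0,0],"jaw":0},{"dp":[0,0.001,0.048],"dr":[0,0,0],"jaw":0},{"dp":[0,0.001,0.048],"dr":[0,0,0],"jaw":0}]';python3 gr.py 60 8
cat > pl.py <<'E'
from h import *
s=bot.observe();im,d,K,T=shot("wrist","wristpl_%d.png"%int(100*s["clock"])); w=cloud(d,K,T)
a=np.radians(19.4); t=.26; D=np.array([np.cos(a),np.sin(a),0])
X=np.cos(t)*D+np.array([0,0,np.sin(t)]); Z=-np.sin(t)*D+np.array([0,0,np.cos(t)]); Y=np.array([-D[1],D[0],0])
F=np.r_[np.array([.618,.168])-.062*D[:2],.0157]; r=w-F
l=np.stack([r@X,r@Y,r@Z],-1); hsv=cv2.cvtColor(im,cv2.COLOR_RGB2HSV)
m=(l[...,2]>.010)&(l[...,2]<.03)&(l[...,0]>-.002)&(l[...,0]<.14)&(abs(l[...,1])<.05)&(hsv[...,1]<70)
P=l[m]; print(m.sum(),"z",np.percentile(P[:,2],[5,50,95]),"x",np.percentile(P[:,0],[.5,99.5]),"y",np.percentile(P[:,1],[.5,99.5])); 
k=np.abs(P[:,2]-np.median(P[:,2]))<.003
q=np.linalg.lstsq(np.c_[P[k][:,:2],np.ones(k.sum())],P[k][:,2],rcond=None)[0]; print("tilt rel face",q[:2],cv2.minAreaRect((P[k][:,:2]*1000).astype(np.float32)))
m=(abs(l[...,2])<.006)&(l[...,0]>.0)&(l[...,0]<.13)&(abs(l[...,1])<.042)&(hsv[...,1]>=50);print("face z",np.median(l[m][:,2]),m.sum())
E
python3 pl.py
```

```text
clock: 27.9
ee_pos: [0.6151, 0.1681, 0.0187]
eef_rot: [-0.023, 0.977, 0.17, 0.127]
ft_force: [0.5, -0.9, -1.6]
width: 0.0636
t 27.9 pos [0.6151 0.1681 0.0187] F [ 0.5 -0.9 -1.6] w 0.0636 j [0.09 0.36 1.76 0.09 0.78 1.26]
dp [0.0014, 0.0011, 0.0029] dr [-0.0013, 0.0021, 0.0006]
tcp target [0.6174657  0.16781184 0.01621053]
14881 z [0.01708911 0.01822812 0.01942015] x [0.01619879 0.11467003] y [-0.03726426  0.03967058]
tilt rel face [-0.00282558  0.00420573] ((64.92557525634766, 1.3209877014160156), (99.861572265625, 86.59329986572266), 0.10275161266326904)
face z -0.0004921488005771315 4949
```

The wrist depth shows the plate parallel to the face, about 2.7 mm above it and about 3 mm from the stop. Lowering the last bit.

```bash
python3 -m jog '[{"dp":[0,0.001,0.0015],"dr":[0,0,0],"jaw":0},{"dp":[0,0.001,0.0025],"dr":[0,0,0],"jaw":0},{"dp":[-0.001,0.001,0.0035],"dr":[0,0,0],"jaw":0},{"dp":[-0.001,0.001,0.0035],"dr":[0,0,0],"jaw":0}]';python3 gr.py 60 8
```

```text
clock: 28.35
ee_pos: [0.6159, 0.1671, 0.016]
eef_rot: [-0.023, 0.977, 0.17, 0.127]
ft_force: [-0.6, 0.7, -1.6]
width: 0.0637
t 28.35 pos [0.6159 0.1671 0.016 ] F [-0.6  0.7 -1.6] w 0.0637 j [0.09 0.36 1.76 0.09 0.77 1.26]
dp [0.0017, -0.0002, 0.0003] dr [-0.0008, 0.0004, 0.0006]
tcp target [0.6174657  0.16781184 0.01621053]
```

```bash
python3 -m jog '[{"dp":[0,0,0.0005],"dr":[0,0,0],"jaw":0},{"dp":[0,0,0.001],"dr":[0,0,0],"jaw":0},{"dp":[0,0,0.001],"dr":[0,0,0],"jaw":0}]';python3 gr.py 60 8; python3 pl.py
```

```text
clock: 28.65
ee_pos: [0.6159, 0.1671, 0.016]
eef_rot: [-0.022, 0.977, 0.17, 0.127]
ft_force: [-5.4, -0.9, 6.4]
width: 0.0635
t 28.65 pos [0.6159 0.1671 0.016 ] F [-5.4 -0.9  6.4] w 0.0635 j [0.09 0.36 1.76 0.09 0.77 1.26]
dp [0.0017, -0.0002, 0.0002] dr [-0.0008, 0.0011, 0.0009]
tcp target [0.6174657  0.16781184 0.01621053]
14874 z [0.0145202  0.01559113 0.01684933] x [0.01594723 0.11431474] y [-0.03901608  0.03927573]
tilt rel face [-0.00045823  0.00261389] ((64.64437866210938, -0.12666702270507812), (99.71293640136719, 86.58441925048828), 0.08960364758968353)
face z -0.000498091640041226 5202
```

The plate is in contact and centred, with x about 58 mm. Releasing and retreating square to the face.

```bash
python3 -m jog '[{"dp":[0,0,0],"dr":[0,0,0],"jaw":0.7},{"dp":[0,0,0],"dr":[0,0,0],"jaw":0.78},{"dp":[0,0,0],"dr":[0,0,0],"jaw":0.86},{"dp":[0,0,0],"dr":[0,0,0],"jaw":0.94},{"dp":[0,0,-0.005],"dr":[0,0,0],"jaw":0.95},{"dp":[0,0,-0.02],"dr":[0,0,0],"jaw":0.95},{"dp":[0,0,-0.05],"dr":[0,0,0],"jaw":0.95},{"dp":[0,0,-0.09],"dr":[0,0,0],"jaw":0.95},{"dp":[0,0,-0.11],"dr":[0,0,0],"jaw":0.95},{"dp":[0,0,-0.11],"dr":[0,0,0],"jaw":0.95}]'; python3 pl.py
python3 - <<'E'
from h import *
shot("scene","scene13.png"); shot("wrist","wrist13.png")
E
```

```text
clock: 29.7
ee_pos: [0.5926, 0.1578, 0.127]
eef_rot: [-0.022, 0.976, 0.17, 0.132]
ft_force: [0.6, 0.1, -0.4]
width: 0.0895
6302 z [0.01435146 0.01550388 0.01666805] x [0.00160669 0.11416463] y [-0.03138601  0.03197041]
tilt rel face [ 7.31317583e-04 -7.79306489e-05] ((57.661495208740234, 0.43398284912109375), (64.41478729248047, 113.48686981201172), 89.99156188964844)
face z -0.000509912314375109 2714
```

View pics/scene13.png

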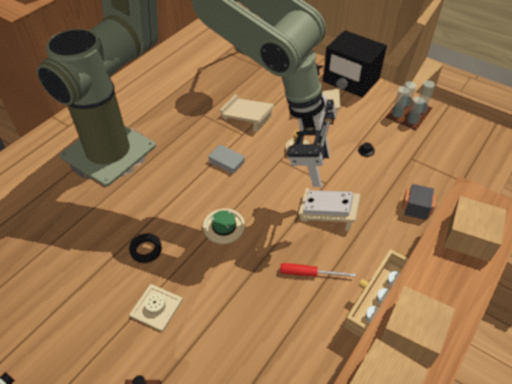

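View pics/wrist13.png

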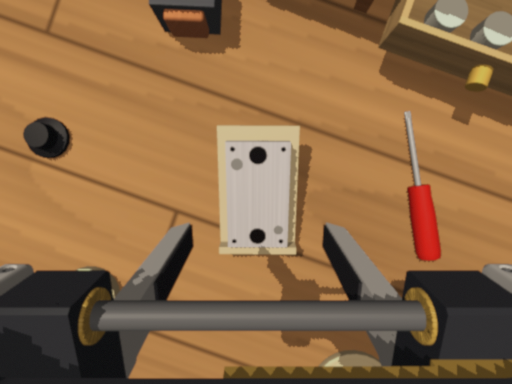

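The plate at wrist pixel (258,195) lies flat, lengthwise and centred, with its centre at x 57.7, y 0.4 mm. One last check of all the parts.

```bash
python3 -m jog '[{"dp":[0,0,-0.04],"dr":[0,0,0],"jaw":0.95},{"dp":[0,0,-0.04],"dr":[0,0,0],"jaw":0.95},{"dp":[0,0,-0.04],"dr":[0,0,0],"jaw":0.95},{"dp":[0,0,-0.04],"dr":[0,0,0],"jaw":0.95},{"dp":[0,0,-0.04],"dr":[0,0,0],"jaw":0.95}]'; python3 pl.py
python3 - <<'E'
from h import *
for c in ("top","scene"):
  im,d,K,T=shot(c,c+"14.png"); w=cloud(d,K,T)
  for n,x,y,lo,hi in (("former",.432,.312,.058,.07),("socket",.443,-.277,.022,.034),("ear",.428,-.019,.026,.038)):
    m=(w[...,2]>lo)&(w[...,2]<hi)&(np.hypot(w[...,0]-x,w[...,1]-y)<.045)
    print(c,n,m.sum(),w[m].mean(0) if m.any() else "")
  print([np.round(r["xyz"],4) for r in nets.find_in(c,"driver")][:1])
E
```

```text
clock: 30.35
ee_pos: [0.5786, 0.154, 0.1575]
eef_rot: [-0.023, 0.977, 0.17, 0.125]
ft_force: [0.1, 0.2, -0.3]
width: 0.0894
5309 z [0.01423041 0.015511   0.01670295] x [0.00127886 0.11441101] y [-0.03142404  0.03188294]
tilt rel face [0.00031182 0.00085962] ((57.58575439453125, 0.2064189910888672), (113.8699722290039, 64.16796875), 0.007598071824759245)
face z -0.0005034792213489305 2283
top former 92 [0.43056049 0.31314379 0.06368317]
top socket 197 [ 0.44156572 -0.2741307   0.02812413]
top ear 366 [ 0.4265219  -0.01791585  0.0317027 ]
[array([ 0.6502, -0.0182,  0.0193])]
scene former 0 
scene socket 292 [ 0.4440991  -0.27767715  0.02764126]
scene ear 387 [ 0.42925003 -0.0209695   0.03067125]
[array([ 0.6576, -0.0212,  0.0226])]
```

View pics/top14.png

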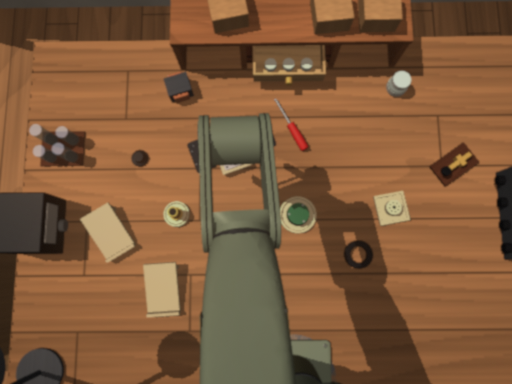

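The top view shows the former at (176,212), the earpiece at (297,214) and the socket at (394,208), all in place, and the driver unmoved at (292,125). Handing in.

```bash
python3 -c "
from cell import bot
print(bot.finish_job())"
```

```text
the job is handed in; nothing more can be done
None
```

All four parts were placed in order and released, and I handed the job in at about 30.5 s of robot time. No verdict is reported.

**Last checks:**

| Part | Result |
|---|---|
| Former | upright, within about 1 mm of the stand's centre |
| Socket | flat, within about 1 mm of the tray's centre |
| Earpiece | flat, within about 1 mm of the dish's centre |
| Plate | flat on the slope and lengthwise, centre at x 57.6, y 0.2 mm of the rest, so about 1.5 mm short of touching the stop |

The screwdriver is where it was. The rest used is the one farthest to the robot's right.

**What failed or disagreed:**
- **First socket grasp:** it closed on air above the socket without touching anything. The cameras showed the fingertips about 21 mm behind the TCP, not 11 mm ahead as `bot.tip_reach` says. I used the measured value from then on. The former had been gripped only near its top, but it was placed well.
- **Scene camera at the end:** it could not see the former because the arm hid it. The top camera confirmed it.
- **Top camera at the end:** it could barely see the plate, as the arm covered it. The wrist camera confirmed it.

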